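Seat the sock template on the printing jig

TASK

Lift the longer of the two sock templates onto the wooden jig, straight edge along the aluminium fence, and slide it gently along the fence until its hole drops over the pin and it lies flat on the board. Then swing the steel hold-down arm over it as far as the arm goes. Force nothing, and do not shift the shorter template, the small wooden block or the round metal box lying near them.

Things in the scene. Friction and masses are not known exactly. Their poses are not given: they have to be found in the camera images.
- jig: The fixed jig: a light wooden board 140 mm (x) by 280 mm (y), 20 mm thick, fixed to the table. Origin on the table; the board spans x -80..60 and y -140..140 mm, its top face is at z 20 mm. It carries a fence, a pin and a hold-down arm, and is rigid.
- fence (a point): Middle of the top edge of the aluminium fence's face: jig x 40, y 0, z 38 mm. The fence is fixed, 18 mm high above the board, 15 mm wide; its straight face looks to jig -x and runs along jig y from -130 to 130 mm. A template whose straight edge touches it has its hole on the pin's line within 0.5 mm.
- slot (a point): Middle of the dark slot, on the board's top: jig x 9.5, y 50, z 20 mm. NOT the pin itself: the upright steel pin, 10 mm diameter, 10 mm high above the board (top at z 30 mm, rim chamfered 1 mm), is locked in this slot to suit the sock size, anywhere from 15 mm before to 15 mm past this point along jig y; its place is not measured.
- long_handle (a point): Longer template, to be used. Centre of its upright dark wooden handle block, 40 mm (x) by 22 mm (y) by 44 mm high (grip the 22 mm, along y), 28 mm above the plate's underside, near the centre of mass; 0.17 to 0.29 kg. Template axes: z up; to be laid with x and y along jig x and y.
- long_plate (a point): The longer template's flat underside, 28 mm below the handle's centre. Sock-shaped aluminium plate 6 mm thick: its leg spans x -30..30, y -75..110 mm about this point; the long straight edge x = +30 goes to the fence. The foot sticks out to x -89 mm, from y -75 to -30 mm.
- long_hole (a point): Centre of the longer template's round hole at the plate's underside: 13 mm diameter, 60 mm along template +y from the handle, 28 mm below the handle's centre. Lying flat on the board this point is at z 20 mm; with the plate resting on the pin's top, 30 mm.
- short_handle (a point): The shorter template, not to be used or moved: the same but its plate reaches only to y -47 mm (leg 157 mm long in place of 185 mm). The point is the centre of its handle.
- holddown (a joint): Angle of the flat steel hold-down arm (rad): 0 pointing along jig +y, clear of the template; it swings clockwise seen from above to its stop at 1.57, pointing to jig +x over the template's leg. It stays where it is left; about 1.5 N at its post turns it. 16 mm wide, 6 mm thick, reaches 42 mm from the pivot; it passes 2 mm over a seated template.
- holddown_pivot (a point): The pivot of the hold-down arm: on its vertical axis, 28 mm above the table, at x -52, y 40 mm of the jig; turns with the jig.
- holddown_post (a point): Centre of the upright round post on the hold-down arm, by which it is pushed: 12 mm diameter, 34 mm from the pivot, from z 34 to 69 mm above the table; this point is at 56 mm.
- block_center (a point): Bystander: wooden block 70 by 45 by 30 mm; its centre.
- chalkbox_center (a point): Bystander: small flat round metal box, 50 mm across, 22 mm high; its centre.
There are look-alikes about, which are no part of the job. What is shaped like the part that bears long_handle but orange or red is not meant.

How it is judged:
On the way:
1. the longer template is flat on the board with the pin in its hole, and the hold-down arm is still clear of it (z of long_hole in the frame of jig below 0.0225 m and angle between long_handle's own z axis and vertical below 0.03 rad and x of long_hole in the frame of jig between 0.0065 and 0.0125 m and y of long_hole in the frame of jig between 0.031 and 0.069 m and angle between the y axis of long_handle and the y axis of jig, either way round below 0.05 rad and y of long_handle in the frame of jig below 0.02 m and value of joint holddown below 0.6 rad), for 0.3 s.
At the end, for the whole second after the job is handed in: The longer template lies flat (hole less than 2.5 mm above the board, tilt under 0.03 rad), pin in its hole (within 3 mm of the slot's line, 31 to 69 mm along jig y, handle on its -y side), along the fence within 0.05 rad; hold-down arm past 1.35 rad and at rest; all released (z of long_hole in the frame of jig below 0.0225 m and angle between long_handle's own z axis and vertical below 0.03 rad and x of long_hole in the frame of jig between 0.0065 and 0.0125 m and y of long_hole in the frame of jig between 0.031 and 0.069 m and angle between the y axis of long_handle and the y axis of jig, either way round below 0.05 rad and y of long_handle in the frame of jig below 0.02 m and value of joint holddown above 1.35 rad and velocity of joint holddown below 0.05 rad/s); the robot touches nothing.
It fails at once if the jig, its pin, fence or arm is pressed or struck with more than 30 N (contact force between jig and anything else above 30 N).
It fails at once if the shorter template, the wooden block or the round box is shifted more than 15 mm (distance of any of short_handle, block_center, chalkbox_center from where it was at the start of the episode above 0.015 m).
It also fails if it takes over 70 s, if anything falls off the work surface, if the arm or the gripper's body presses on something with over 40 N, if the wrist force passes 120 N, or if a joint passes its speed limit or range.

ROBOT

A 7-joint arm with a two-finger parallel gripper is mounted at the origin on the work surface. World frame = base frame: x ahead of the robot, y to its left, z up, the work surface at z = 0. Lengths are in m, angles in rad, forces in N, time in s.
With the tool pointing down it reaches from about 0.4 to 0.85 m from the base axis. Payload 4.4 kg.
Tool frame: the origin (TCP) lies between the finger pads; the fingertips stand 19 mm ahead of it and the grasp point (between the pads) is the TCP; z points along the fingers, y is the direction in which the jaws open and shut (so a half turn about z gives the same grasp; the last joint's range is limited). The gripper opens to 94 mm and grips with 3 to 60 N. Pads are 16 mm wide; open, the fingers measure 119 mm over their backs; the gripper's body (75 mm by 177 mm) begins 78 mm behind the grasp point.
Start: joints at [1.128, 0.628, 0.038, 1.517, -0.027, 0.996, -0.02], TCP at [0.239, -0.604, 0.224] pointing down, gripper open.
Joint ranges: [-3.06, 3.06], [-0.37, 2.12], [-1.25, 1.32], [0.18, 2.47], [-1.1, 4.24], [0.23, 1.98], [-2.94, 2.94]. Speed limits (rad/s): [2.57, 2.57, 3.14, 3.14, 3.14, 3.14, 3.14].

INTERFACE

Orientations are given as a rotation vector (axis times angle).
In Python, from bench import arm gives the robot as it stands. The module is installed in compiled form; this text tells all that it offers.
- The arm moves only by the shell command python3 -m jog 'ROWS' [FORCE]. ROWS is JSON, a list of rows, each a list of 7 numbers: the opening, from 0 (shut) to 1 (fully open), then the shift along the tool's x, y, z in mm, then the turn, a rotation vector about the tool's x, y, z in rad. A call has 1 to 5 rows; each row is the pose to reach, as a shift and turn from the pose commanded when the call began, along the tool's axes at that moment; what a row does not reach only later rows make up. A row lasts 1/8 s, in which the tool goes at most 62.5 mm and 10.7 degrees, less where a joint would pass 70% of its speed; a pose out of reach is approached as far as the arm can. A call with a gripper value outside its range is refused whole. The fingers move at their own pace and stop on an object; FORCE is the grip in N (left out, the last holds). Time passes only in rows, so rows that repeat a pose let the fingers close. It gives the time, the measured TCP pose, the force and the opening at its end, in the units of the state.
- arm.sense(): the state, without advancing time (a new reading comes with each control period).
- arm.snapshot(name): name is "scene" or "top"; returns a dict with "frame" (400x640x3 uint8, red, green, blue), "fx", "fy", "cx", "cy" (pixels), "world_from_camera" (4x4, takes a point from camera to world coordinates). Camera axes: x right, y up, looking along -z (the intrinsics and any distortion apply to the point x, -y, -z); pixel columns grow to the right and rows downward; lengths in m; the calibration is good to about 2 mm. A picture is of the moment at which its call begins. There is no depth.
- arm.hand_in(): hands the job in, once; it reports no verdict.
The state is a dict: "time_s": time; "joint_positions": joint angles; "qd": joint speeds; "tau": joint torques, N m; "tcp_pos": TCP position; "eef_rot": TCP orientation; "contact_force": force on the tool from outside, world axes, zero at the start; "wrist_torque": the same for the moment, N m; "opening": finger opening in m.
Only numpy, scipy, OpenCV 4.12 (cv2) and the standard library are available. Lean on these libraries where they do the work, as an engineer would, in place of code of your own. Each camera call takes 0.05 s, during which the arm holds its last target.

## Working session

There is one attempt and no reset: what is moved stays moved. The work goes in short steps, Python scripts to look and compute and a shell command to move; the robot and the scene stay as the last step left them, time stands still between calls to the robot, and variables do not carry over. Pictures are saved under pics/ and viewed, and the job is handed in when it is done.

```bash
mkdir -p pics; ls; python3 - <<'E'
from bench import arm
import cv2, numpy as np, pickle
print(arm.sense())
for n in("scene","top"):
    s=arm.snapshot(n); pickle.dump(s,open(f"pics/{n}0.pkl","wb"))
    cv2.imwrite(f"pics/{n}0.png",s["frame"][:,:,::-1])
    print(n,{k:v for k,v in s.items() if k!="frame"})
E
```

```text
pics
{'time_s': 0.0, 'joint_positions': array([ 1.12820342,  0.62932345,  0.03847304,  1.51838606, -0.02700423,
        0.99626359, -0.01998933]), 'qd': array([ 4.88975339e-05,  6.25910269e-04, -5.38647545e-04, -2.95548477e-04,
        1.42487066e-03, -4.46730882e-04, -1.04018024e-03]), 'tau': array([ 2.14517117e-04, -5.49733078e+01,  1.14331350e+00, -1.86634952e+01,
       -5.23568387e-02,  2.36220559e-02,  1.33571493e-04]), 'tcp_pos': array([ 0.23893894, -0.60380906,  0.22356357]), 'eef_rot': array([-3.08422087e+00, -5.88002343e-01,  6.06232367e-04]), 'contact_force': array([ 0.86100873, -0.47910962,  0.25933825]), 'wrist_torque': array([-0.02348125,  0.01604955, -0.01471597]), 'opening': 0.09435424422053693}
scene {'fx': 518.3579364200615, 'fy': 518.3579364200615, 'cx': 311.69298422881315, 'cy': 200.75175065668515, 'world_from_camera': array([[-0.87868091, -0.25506834,  0.40355916,  0.99714042],
       [ 0.47739587, -0.47583686,  0.73869646,  0.96236467],
       [ 0.00361024,  0.84173596,  0.53987734,  0.75758195],
       [ 0.        ,  0.        ,  0.        ,  1.        ]])}
top {'fx': 460.94642234672074, 'fy': 460.94642234672074, 'cx': 318.7681356731354, 'cy': 196.36870069738637, 'world_from_camera': array([[-0.00651944,  0.99360211, -0.11274904,  0.36872949],
       [-0.99993088, -0.00758073, -0.00898669, -0.025943  ],
       [-0.00978391,  0.11268266,  0.99358286,  1.2570984 ],
       [ 0.        ,  0.        ,  0.        ,  1.        ]])}
```

View pics/scene0.png

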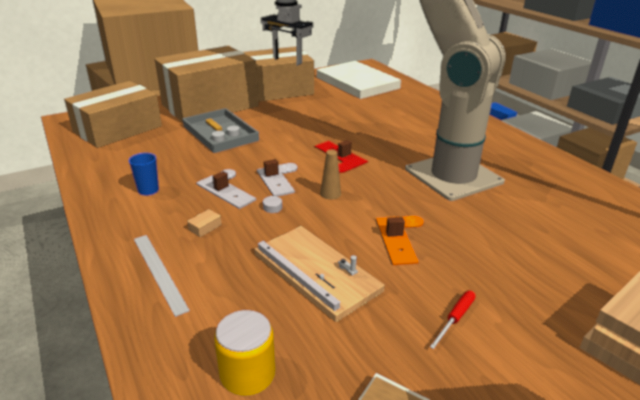

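View pics/top0.png

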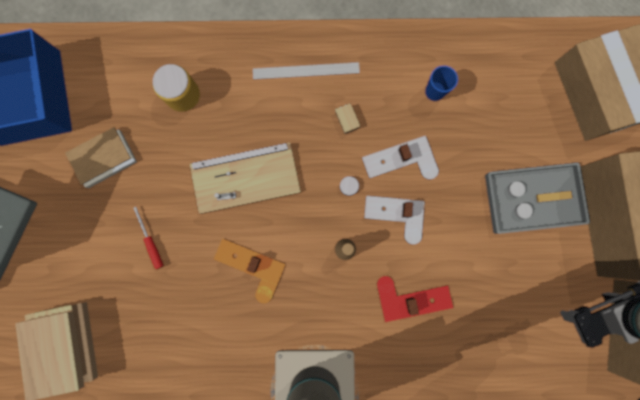

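```bash
python3 - <<'E'
import cv2
a=cv2.imread("pics/top0.png")
cv2.imwrite("pics/c1.png",cv2.resize(a[120:260,330:460],None,fx=5,fy=4.25*5/4.25*0.85,interpolation=3))
cv2.imwrite("pics/c2.png",cv2.resize(a[130:225,180:310],None,fx=6,fy=6,interpolation=3))
b=cv2.imread("pics/scene0.png")
cv2.imwrite("pics/c3.png",cv2.resize(b[150:240,180:310],None,fx=6,fy=6,interpolation=3))
cv2.imwrite("pics/c4.png",cv2.resize(b[220:320,245:390],None,fx=5.5,fy=5.5,interpolation=3))
E
```

```text
(no output)
```

View pics/c1.png

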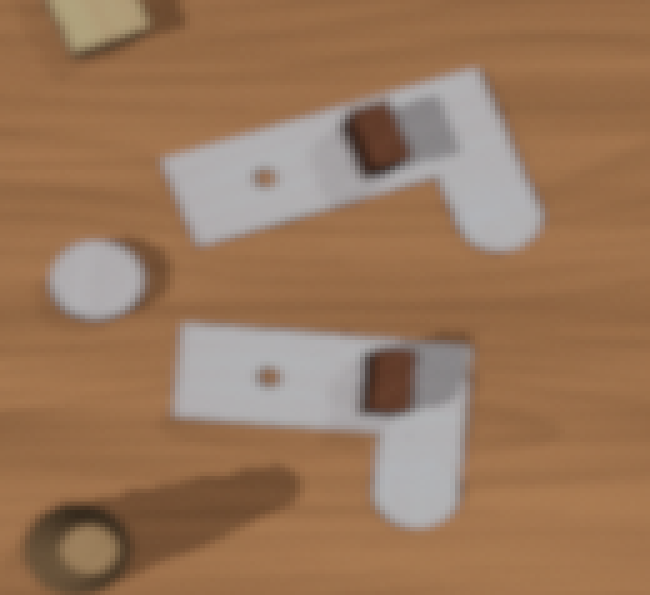

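View pics/c2.png

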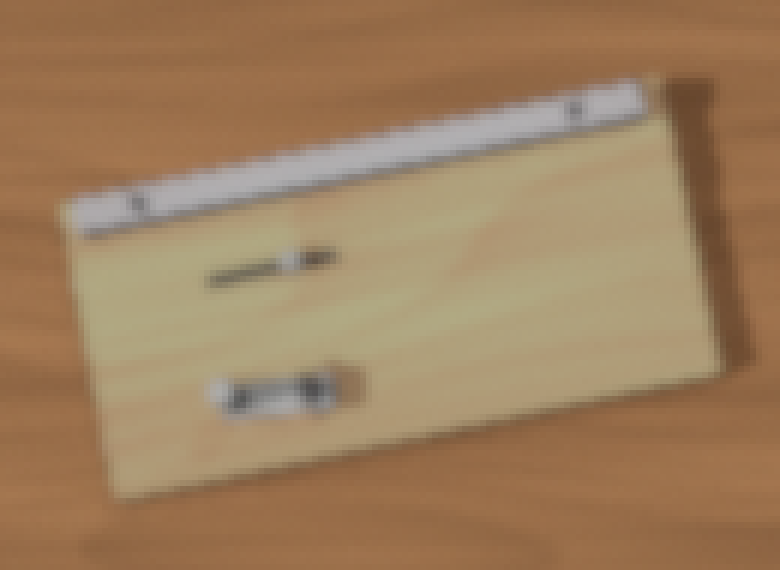

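View pics/c3.png

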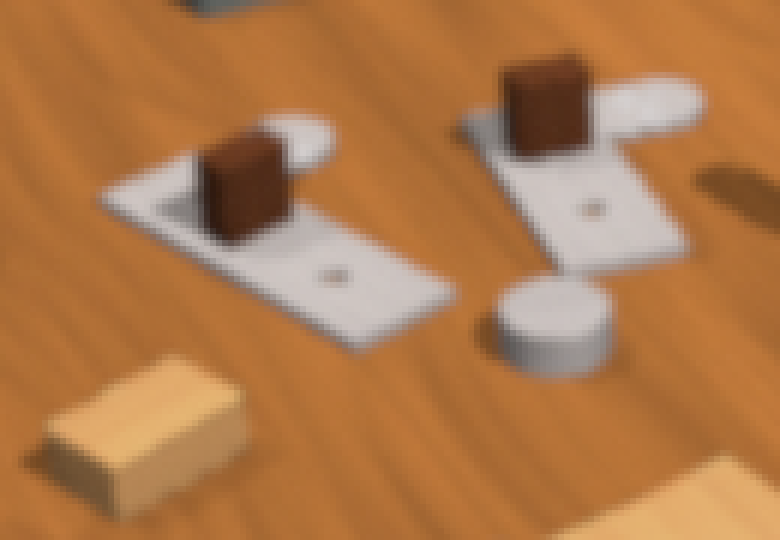

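View pics/c4.png

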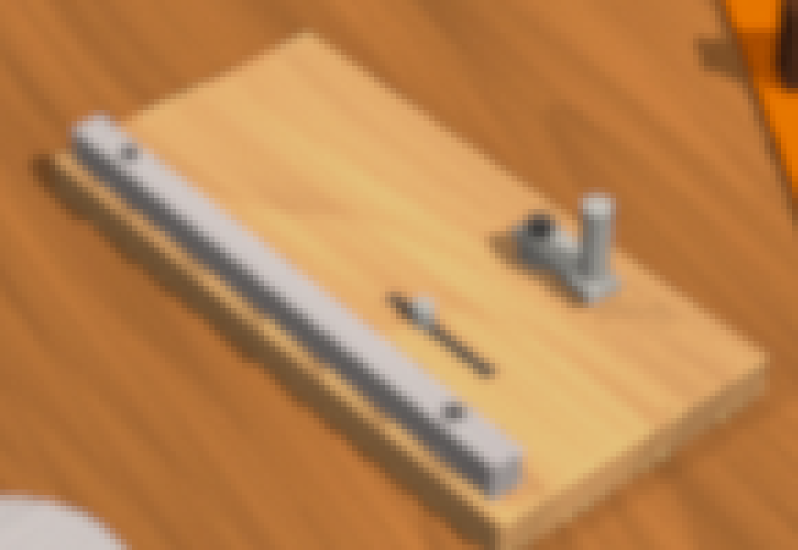

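```bash
cat > h.py <<'E'
import numpy as np, pickle
from scipy.optimize import least_squares
from scipy.spatial.transform import Rotation as R
def proj(s,P):
    T=np.linalg.inv(s["world_from_camera"]); p=T[:3,:3]@np.asarray(P,float)+T[:3,3]
    return np.array([s["fx"]*p[0]/-p[2]+s["cx"], s["fy"]*(-p[1])/-p[2]+s["cy"]])
def ray(s,uv,z):
    d=np.array([(uv[0]-s["cx"])/s["fx"],-(uv[1]-s["cy"])/s["fy"],-1.])
    T=s["world_from_camera"]; d=T[:3,:3]@d; o=T[:3,3]
    return o+d*(z-o[2])/d[2]
def un(p,off,sc,):
    sc=np.broadcast_to(sc,2); return (np.array(p)+.5)/sc-.5+np.array(off)
def l2w(q,p):
    c,s=np.cos(q[2]),np.sin(q[2]); return np.array([q[0]+c*p[0]-s*p[1],q[1]+s*p[0]+c*p[1],p[2]])
def fit(obs,q0):
    # obs: (snap, local mm, uv)
    f=lambda q:np.concatenate([proj(s,l2w(q,np.array(p)/1e3))-uv for s,p,uv in obs])
    r=least_squares(f,q0,loss="soft_l1"); return r.x,r.fun.reshape(-1,2)
def load(n): return pickle.load(open(f"pics/{n}.pkl","rb"))
E
cat > fit0.py <<'E'
from h import *
t=load("top0");c=load("scene0")
T=lambda p:un(p,(180,130),6); C=lambda p:un(p,(245,220),5.5)
J=[(t,(60,140,20),T((62,203))),(t,(-80,140,20),T((115,500))),(t,(-80,-140,20),T((722,370))),(t,(60,-140,20),T((660,78))),
(c,(60,140,20),C((500,545))),(c,(-80,140,20),C((770,355))),(c,(-80,-140,20),C((308,32))),(c,(60,-140,20),C((50,155))),
(c,(40,130,38),C((522,450))),(c,(40,-130,38),C((108,115))),(t,(40,-130,38),T((645,118)))]
T1=lambda p:un(p,(330,120),(5,4.25)); C1=lambda p:un(p,(180,150),6)
L=[(t,(30,110,6),T1((163,157))),(t,(-30,110,6),T1((200,246))),(t,(30,-75,6),T1((482,66))),(t,(0,60,6),T1((263,178))),
(c,(30,110,6),C1((362,346))),(c,(-30,110,6),C1((455,292))),(c,(30,-75,6),C1((100,193))),(c,(0,60,6),C1((334,276)))]
S=[(t,(30,110,6),T1((180,322))),(t,(-30,110,6),T1((173,416))),(t,(30,-47,6),T1((470,345))),(t,(0,60,6),T1((268,378))),
(c,(30,110,6),C1((570,272))),(c,(-30,110,6),C1((690,248))),(c,(30,-47,6),C1((465,115))),(c,(0,60,6),C1((593,208)))]
out={}
for n,o,q0 in(("jig",J,(.4,.15,.1)),("long",L,(.45,-.2,.2)),("short",S,(.35,-.2,0)),
  ("swapUL_short",[(s,(p[0],-47 if p[1]==-75 else p[1],p[2]),u) for s,p,u in L],(.45,-.2,.2))):
    q,r=fit(o,q0); out[n]=q; print(n,q.round(4),"res\n",r.round(1).tolist())
np.save("poses.npy",np.array([out["jig"],out["long"],out["short"]]))
j=out["jig"]
def tojig(P): return l2w((0,0,-j[2]),np.array([P[0]-j[0],P[1]-j[1],P[2]]))*1e3
for s,uv,z in((t,T((290,262)),.03),(c,C((425,300)),.03),(t,T((218,388)),.069),(c,C((598,200)),.069),(t,T((208,282)),.02),(t,T((338,255)),.02),(c,C((390,297)),.02),(c,C((492,373)),.02)):
    print(tojig(ray(s,uv,z)).round(1))
for s,uv in((t,un((97,280),(330,120),(5,4.25))),): print("box",ray(s,uv,.022))
for s,uv in((t,(347,118)),): print("block",ray(s,uv,.03))
for s,uv in((t,un((373,135),(330,120),(5,4.25))),): print("handle top",ray(s,uv,.05))
E
python3 fit0.py
```

```text
jig [0.5723 0.1904 0.201 ] res
 [[-1.1, -0.3], [-0.9, 0.3], [-0.4, 0.6], [-0.4, -0.4], [-0.2, -3.8], [-0.1, -0.1], [0.3, -0.5], [0.1, -0.4], [0.1, -0.6], [-1.3, -0.7], [-0.5, -0.7]]
long [ 0.6251 -0.2476  0.3226] res
 [[-0.5, 0.5], [-0.6, -0.0], [-1.2, 0.6], [0.3, -0.1], [-1.5, -1.0], [-0.0, -0.8], [-0.2, 0.0], [-0.3, -0.6]]
short [ 0.4702 -0.2487 -0.1019] res
 [[-0.0, 0.4], [-0.5, 0.2], [-0.5, 0.4], [-0.2, -0.1], [-0.6, -0.4], [-0.1, -0.7], [-0.5, -0.1], [-0.2, -0.5]]
swapUL_short [ 0.6295 -0.247   0.3652] res
 [[-0.6, 0.7], [0.2, -0.2], [-11.7, 1.7], [0.4, -0.8], [-1.3, -1.0], [-0.4, -1.2], [4.1, 4.4], [-1.0, -0.5]]
[ 8.3 38.7 30. ]
[ 8.3 40.2 30. ]
[-47.6  72.8  69. ]
[-50.8  72.6  69. ]
[ 9.  78.6 20. ]
[ 9.  18.5 20. ]
[10.  21.4 20. ]
[ 8.6 79.6 20. ]
box [ 0.53781956 -0.09666084  0.022     ]
block [ 0.72272783 -0.09333173  0.03      ]
handle top [ 0.62441286 -0.24308419  0.05      ]
```

```bash
cat >> h.py <<'E'
def downR(yaw):  # tool y axis horizontal at world yaw direction (yaw of template) , z down
    # template y dir = (-sin,cos); tool y = +/- that
    y=np.array([-np.sin(yaw),np.cos(yaw),0]); z=np.array([0,0,-1.]); x=np.cross(y,z)
    return np.stack([x,y,z],1)
def rows(st,P,yaw):
    R0=R.from_rotvec(st["eef_rot"]).as_matrix(); Rt=downR(yaw)
    c=[]
    for k in(1,-1):
        Rk=Rt@np.diag([k,k,1]); rv=R.from_matrix(R0.T@Rk).as_rotvec(); c.append(rv)
    rv=min(c,key=np.linalg.norm)
    return (R0.T@(np.array(P)-st["tcp_pos"])*1e3).round(1), rv.round(4)
def jigw(p): 
    return l2w(np.load("poses.npy")[0],np.array(p)/1e3)
E
python3 - <<'E'
from h import *
from bench import arm
s=arm.sense(); print(R.from_rotvec(s["eef_rot"]).as_matrix().round(3))
q=np.load("poses.npy")
print(rows(s,[q[1][0],q[1][1],.13],q[1][2]))
print("seat handle",jigw((9.5,-20.5,48)))
E
```

```text
[[ 0.93   0.368 -0.001]
 [ 0.368 -0.93   0.001]
 [-0.    -0.002 -1.   ]]
(array([ 490.2, -189.1,   94. ]), array([-0.0016,  0.0001,  0.0542]))
seat handle [0.58567541 0.17224285 0.048     ]
```

```bash
python3 -m jog '[[1,120,-45,0,0,0,0],[1,180,-70,0,0,0,0.01],[1,240,-92,0,0,0,0.02],[1,300,-115,0,0,0,0.03],[1,340,-130,0,0,0,0.05]]'; python3 - <<'E'
from h import *
from bench import arm
s=arm.sense(); q=np.load("poses.npy")
print(rows(s,[q[1][0],q[1][1],.13],q[1][2]))
E
```

```text
time_s: 0.72
tcp_pos: [0.4706, -0.3915, 0.2242]
eef_rot: [-3.1, -0.51, 0.001]
contact_force: [0.2, -0.4, -0.1]
opening: 0.0935
(array([192.6, -86.8,  94.2]), array([-0.0004,  0.0003,  0.0035]))
```

```bash
python3 -m jog '[[1,50,-25,20,0,0,0],[1,100,-45,40,0,0,0],[1,140,-62,60,0,0,0],[1,160,-72,75,0,0,0],[1,160,-72,75,0,0,0]]'; python3 - <<'E'
from h import *
from bench import arm
import cv2
s=arm.sense(); q=np.load("poses.npy")
print(rows(s,[q[1][0],q[1][1],.13],q[1][2]))
t=arm.snapshot("top"); pickle.dump(t,open("pics/top1.pkl","wb")); cv2.imwrite("pics/top1.png",cv2.resize(t["frame"][90:260,320:500,::-1],None,fx=4,fy=3.5))
t=arm.snapshot("scene"); pickle.dump(t,open("pics/scene1.pkl","wb")); cv2.imwrite("pics/scene1.png",cv2.resize(t["frame"][80:260,150:350,::-1],None,fx=4,fy=3.3))
E
```

```text
time_s: 1.35
tcp_pos: [0.5975, -0.272, 0.1479]
eef_rot: [-3.097, -0.515, 0.004]
contact_force: [-0.7, -0.2, 0.5]
opening: 0.094
(array([ 34.2, -14.2,  17.8]), array([-0.0023,  0.0022,  0.0066]))
```

View pics/scene1.png

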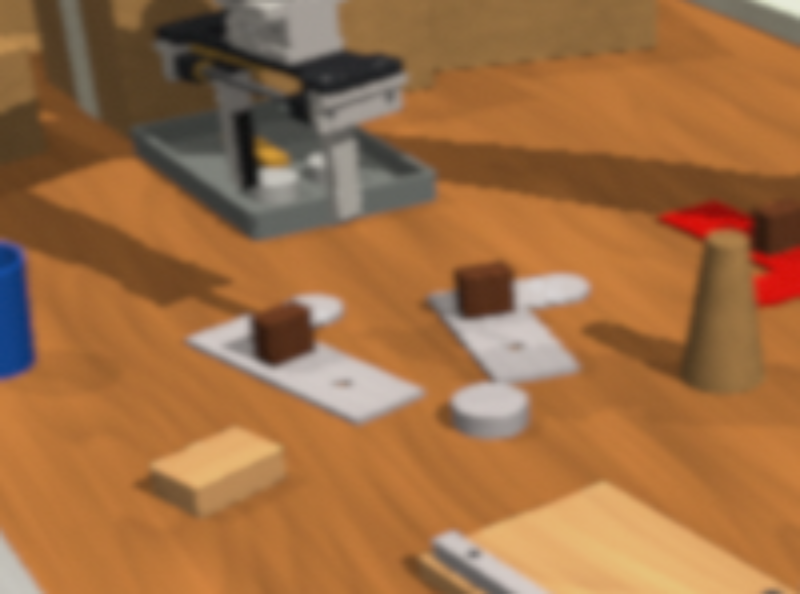

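The picture shows the open gripper above and behind the long template, whose handle is at about (282,333) in the crop. Everything else is undisturbed. I'll check the projected TCP, then move in.

```bash
python3 - <<'E'
from h import *
from bench import arm
c=load("scene1"); s=arm.sense()
for P in (s["tcp_pos"],s["tcp_pos"]+[0,0,-.019],[.6251,-.2476,.05],[.6251,-.2476,.028]):
    u=proj(c,P); print(u,(u-[150,80])*[4,3.3])
E
python3 -m jog '[[1,34,-14,0,-0.002,0.002,0.006],[1,34,-14,20,-0.002,0.002,0.006],[1,34,-14,20,-0.002,0.002,0.006],[1,34,-14,20,-0.002,0.002,0.006]]'; python3 - <<'E'
from h import *
from bench import arm
import cv2
s=arm.sense(); q=np.load("poses.npy")
print(rows(s,[q[1][0],q[1][1],.031],q[1][2]))
t=arm.snapshot("top"); pickle.dump(t,open("pics/top2.pkl","wb")); cv2.imwrite("pics/top2.png",cv2.resize(t["frame"][110:210,340:470,::-1],None,fx=6,fy=6))
t=arm.snapshot("scene"); pickle.dump(t,open("pics/scene2.pkl","wb")); cv2.imwrite("pics/scene2.png",cv2.resize(t["frame"][100:240,150:320,::-1],None,fx=4.5,fy=4.2))
E
```

```text
[222.66552762 134.39417455] [290.66211047 179.50077603]
[223.28585503 140.73470013] [293.14342013 200.42451044]
[219.6202014  173.47169917] [278.48080558 308.45660727]
[220.35214571 180.37315623] [281.40858286 331.23141555]
time_s: 1.95
tcp_pos: [0.6248, -0.2519, 0.1307]
eef_rot: [3.099, 0.497, 0.004]
contact_force: [-0.7, 0.5, 0.3]
opening: 0.094
(array([ 1.5, -4.4, 99.6]), array([ 0.0037, -0.0021, -0.0048]))
```

View pics/scene2.png

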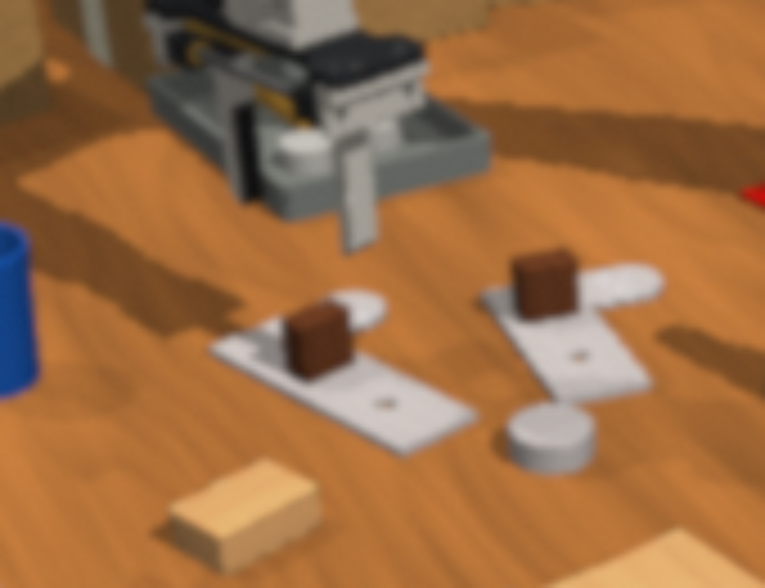

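View pics/top2.png

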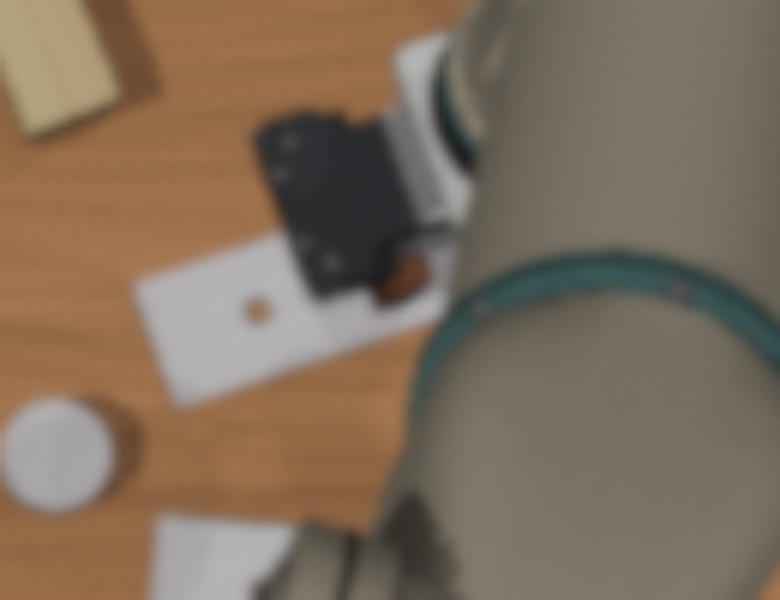

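```bash
python3 -m jog '[[1,1.5,-4.5,20,0.003,-0.002,-0.005],[1,1.5,-4.5,50,0.003,-0.002,-0.005],[1,1.5,-4.5,50,0.003,-0.002,-0.005]]'; python3 - <<'E'
from h import *
from bench import arm
import cv2
s=arm.sense(); q=np.load("poses.npy")
print(rows(s,[q[1][0],q[1][1],.031],q[1][2]))
t=arm.snapshot("scene"); pickle.dump(t,open("pics/scene3.pkl","wb")); cv2.imwrite("pics/scene3.png",cv2.resize(t["frame"][120:220,170:300,::-1],None,fx=6,fy=6))
E
```

```text
time_s: 2.42
tcp_pos: [0.6233, -0.2435, 0.0763]
eef_rot: [-3.096, -0.509, 0.009]
contact_force: [0.6, -0.1, -0.7]
opening: 0.094
(array([ 0.6,  4.7, 45.3]), array([-0.0052,  0.0048,  0.0036]))
```

View pics/scene3.png

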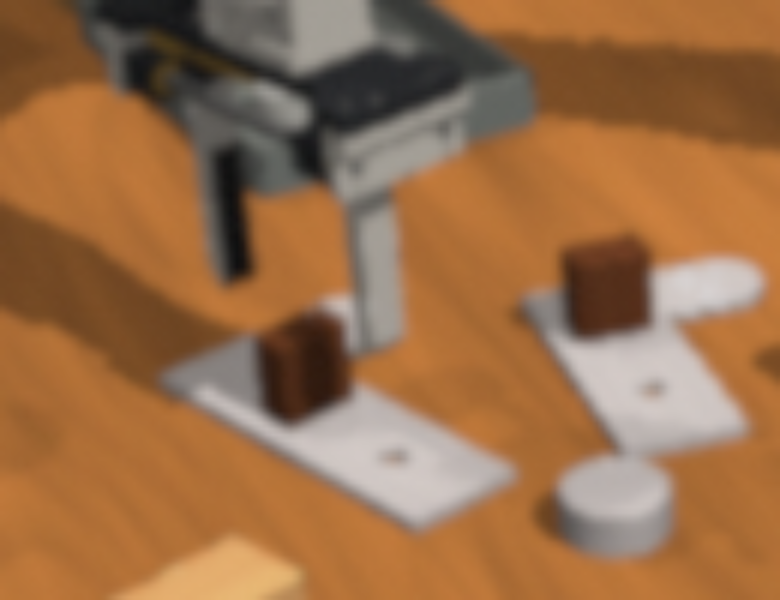

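```bash
for i in 1 2; do python3 -m jog '[[1,0,0,0,0,0,0]]'; done; python3 - <<'E'
from h import *
from bench import arm
for i in range(3): 
  s=arm.sense(); q=np.load("poses.npy"); print(s["tcp_pos"],rows(s,[q[1][0],q[1][1],.031],q[1][2])); arm.snapshot("top")
E
```

```text
time_s: 2.6
tcp_pos: [0.6264, -0.245, 0.0802]
eef_rot: [-3.1, -0.509, -0.002]
contact_force: [0.5, 0.2, 0.2]
opening: 0.0937
time_s: 2.72
tcp_pos: [0.6264, -0.245, 0.0806]
eef_rot: [-3.1, -0.509, -0.002]
contact_force: [0.7, -0.5, 0.2]
opening: 0.0944
[ 0.62644096 -0.24504076  0.08057514] (array([-2.1,  2. , 49.6]), array([ 0.0002, -0.0015,  0.0031]))
[ 0.62635738 -0.24501545  0.08051224] (array([-2. ,  2. , 49.5]), array([ 0.0001, -0.0014,  0.0031]))
[ 0.62625648 -0.2449133   0.08036385] (array([-2. ,  2.2, 49.4]), array([-0.0001, -0.0012,  0.0032]))
```

```bash
python3 -m jog '[[1,-2,2,25,0,-0.001,0.003],[1,-2,2,42,0,-0.001,0.003],[1,-2,2,49,0,-0.001,0.003],[1,-2,2,49,0,-0.001,0.003],[1,-2,2,49,0,-0.001,0.003]]' 10;  python3 - <<'E'
from h import *
from bench import arm
import cv2
s=arm.sense(); q=np.load("poses.npy")
print(rows(s,[q[1][0],q[1][1],.031],q[1][2]),s["contact_force"])
t=arm.snapshot("scene"); pickle.dump(t,open("pics/scene4.pkl","wb")); cv2.imwrite("pics/scene4.png",cv2.resize(t["frame"][120:220,170:300,::-1],None,fx=6,fy=6))
E
```

```text
time_s: 3.5
tcp_pos: [0.625, -0.2474, 0.0311]
eef_rot: [-3.101, -0.505, 0.0]
contact_force: [-0.1, 0.7, 0.5]
opening: 0.0938
(array([0.1, 0.2, 0.1]), array([-0.0003,  0.    ,  0.0002])) [-0.13681012  0.69843446  0.53366099]
```

View pics/scene4.png

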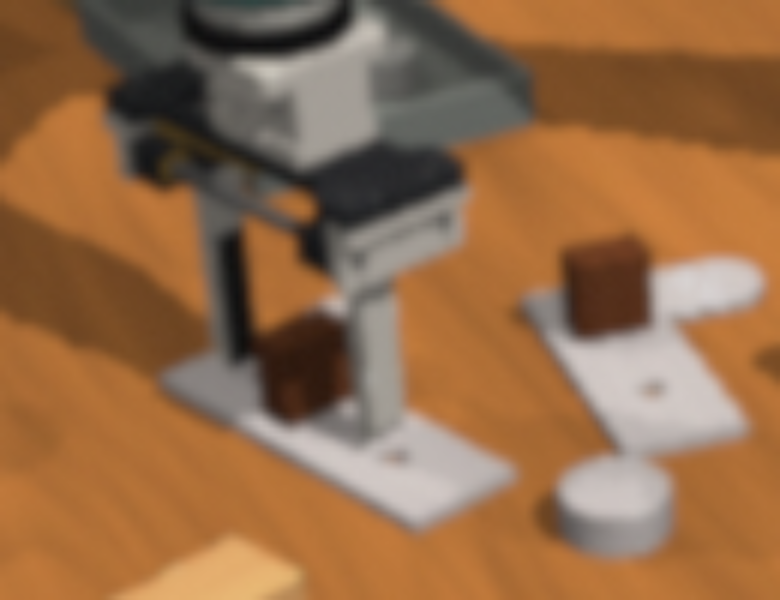

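The fingers straddle the handle at about (300,365), so I'm closing.

```bash
python3 -m jog '[[0.5,0,0,0,0,0,0],[0.1,0,0,0,0,0,0],[0.1,0,0,0,0,0,0],[0.1,0,0,0,0,0,0],[0.1,0,0,0,0,0,0]]' 25;python3 -m jog '[[0.1,0,0,0,0,0,0],[0.1,0,0,0,0,0,0]]';  python3 -m jog '[[0.1,0,0,-10,0,0,0],[0.1,0,0,-40,0,0,0],[0.1,0,0,-70,0,0,0],[0.1,0,0,-70,0,0,0],[0.1,0,0,-70,0,0,0]]'
```

```text
time_s: 4.18
tcp_pos: [0.6245, -0.2472, 0.0305]
eef_rot: [-3.1, -0.505, 0.002]
contact_force: [0.1, 0.1, 0.6]
opening: 0.0474
time_s: 4.42
tcp_pos: [0.6244, -0.2473, 0.0305]
eef_rot: [-3.1, -0.505, 0.002]
contact_force: [0.5, -0.1, -0.4]
opening: 0.0275
time_s: 5.05
tcp_pos: [0.6237, -0.2469, 0.0995]
eef_rot: [-3.099, -0.505, 0.004]
contact_force: [0.1, 0.3, -2.1]
opening: 0.0217
```

```bash
python3 - <<'E'
from h import *
from bench import arm
import cv2
s=arm.sense(); q=np.load("poses.npy")
print(s["tcp_pos"],s["eef_rot"])
P=jigw((8.5,-34,70)); print(P,rows(s,P,q[0][2]))
for n,b in(("top",(90,230,330,480)),("scene",(100,200,170,300))):
  t=arm.snapshot(n); pickle.dump(t,open(f"pics/{n}5.pkl","wb")); cv2.imwrite(f"pics/{n}5.png",cv2.resize(t["frame"][b[0]:b[1],b[2]:b[3],::-1],None,fx=4.2 if n=="top" else 6,fy=4.2 if n=="top" else 6))
E
```

```text
[ 0.62368005 -0.24687999  0.0995036 ] [-3.09895504 -0.50460613  0.0042387 ]
[0.58739028 0.15881492 0.07      ] (array([  94.4, -396.2,   30.2]), array([-0.0021,  0.0025,  0.1219]))
```

View pics/scene5.png

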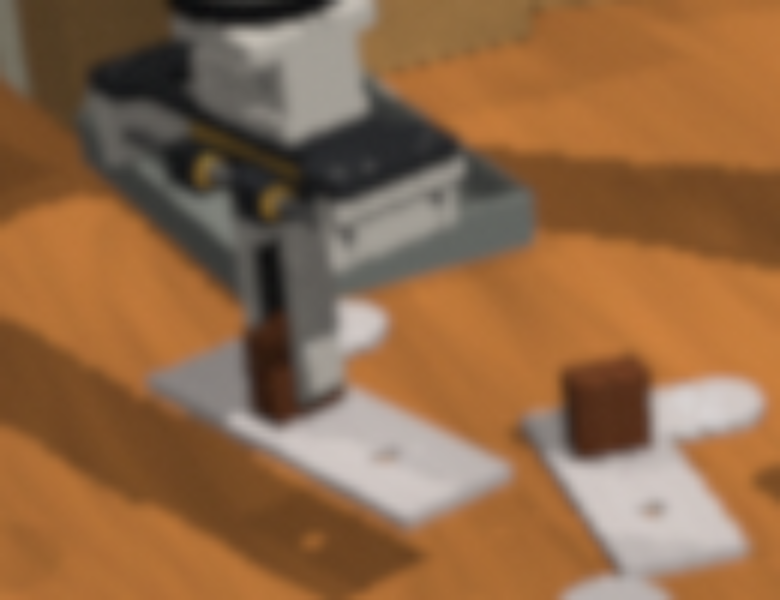

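```bash
python3 -m jog '[[0.1,5,-40,0,0,0,0.02],[0.1,20,-95,0,0,0,0.05],[0.1,35,-150,0,0,0,0.07],[0.1,48,-205,0,0,0,0.09],[0.1,60,-260,0,0,0,0.12]]'; python3 -m jog '[[0.1,12,-50,0,0,0,0],[0.1,20,-90,0,0,0,0],[0.1,20,-110,0,0,0,0],[0.1,20,-110,0,0,0,0],[0.1,20,-110,0,0,0,0]]';python3 - <<'E'
from h import *
from bench import arm
import cv2
s=arm.sense(); q=np.load("poses.npy")
print(s["tcp_pos"],s["eef_rot"])
P=jigw((4,-36,75)); print(P,rows(s,P,q[0][2]))
E
```

```text
time_s: 5.78
tcp_pos: [0.5981, 0.0202, 0.0995]
eef_rot: [-3.125, -0.316, 0.004]
contact_force: [0.9, 0.7, -3.4]
opening: 0.0219
time_s: 6.4
tcp_pos: [0.5965, 0.127, 0.1005]
eef_rot: [3.125, 0.313, -0.003]
contact_force: [0.0, -1.2, -2.4]
opening: 0.022
[0.59651263 0.12699336 0.10054364] [ 3.12454233e+00  3.13199199e-01 -2.70396516e-03]
[0.58338006 0.15595692 0.075     ] (array([ -7.1, -31. ,  25.5]), array([ 0.0012,  0.0019, -0.0012]))
```

```bash
python3 -m jog '[[0.1,-7,-31,0,0.001,0.002,-0.001],[0.1,-7,-31,10,0.001,0.002,-0.001],[0.1,-7,-31,10,0.001,0.002,-0.001],[0.1,-7,-31,10,0.001,0.002,-0.001]]';python3 - <<'E'
from h import *
from bench import arm
import cv2
s=arm.sense(); q=np.load("poses.npy")
pickle.dump(s,open("pics/s6.pkl","wb"))
P=jigw((4,-36,75)); print(P,rows(s,P,q[0][2]))
for n,b in(("top",(125,225,180,310)),("scene",(200,320,240,390))):
  t=arm.snapshot(n); pickle.dump(t,open(f"pics/{n}6.pkl","wb")); k=6 if n=="top" else 5; cv2.imwrite(f"pics/{n}6.png",cv2.resize(t["frame"][b[0]:b[1],b[2]:b[3],::-1],None,fx=k,fy=k,interpolation=2))
E
```

```text
time_s: 6.9
tcp_pos: [0.584, 0.1569, 0.0908]
eef_rot: [-3.125, -0.315, -0.001]
contact_force: [0.5, 0.2, -3.1]
opening: 0.0217
[0.58338006 0.15595692 0.075     ] (array([-0.8,  0.8, 15.8]), array([-0.0006, -0.001 ,  0.0002]))
```

View pics/scene6.png

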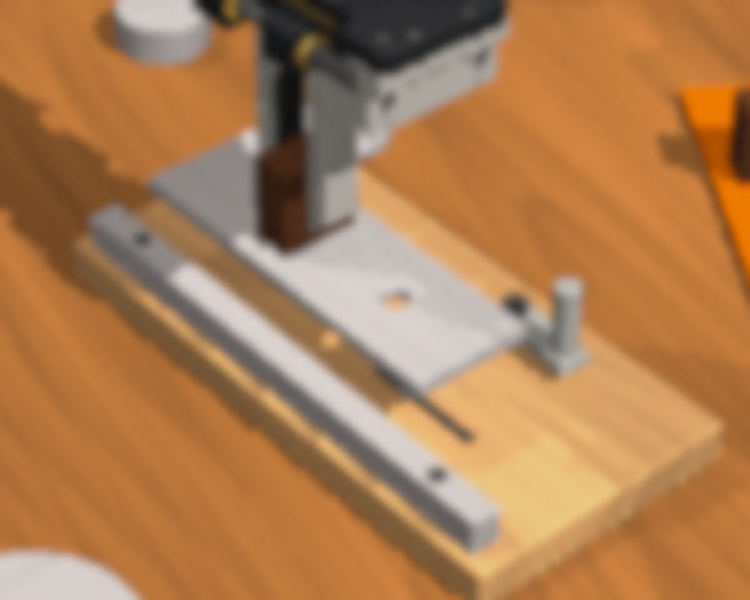

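View pics/top6.png

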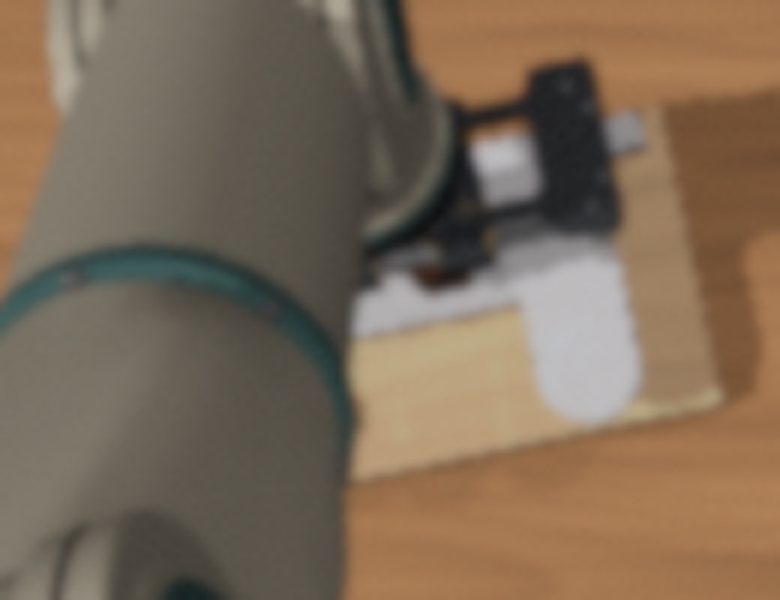

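```bash
python3 - <<'E'
import cv2,pickle
t=pickle.load(open("pics/scene6.pkl","rb"))["frame"][:,:,::-1]
cv2.imwrite("pics/z6.png",cv2.resize(t[230:290,265:355],None,fx=8.5,fy=8.5,interpolation=2))
cv2.imwrite("pics/z6b.png",cv2.resize(t[215:260,255:315],None,fx=12,fy=12,interpolation=2))
E
```

```text
(no output)
```

View pics/z6.png

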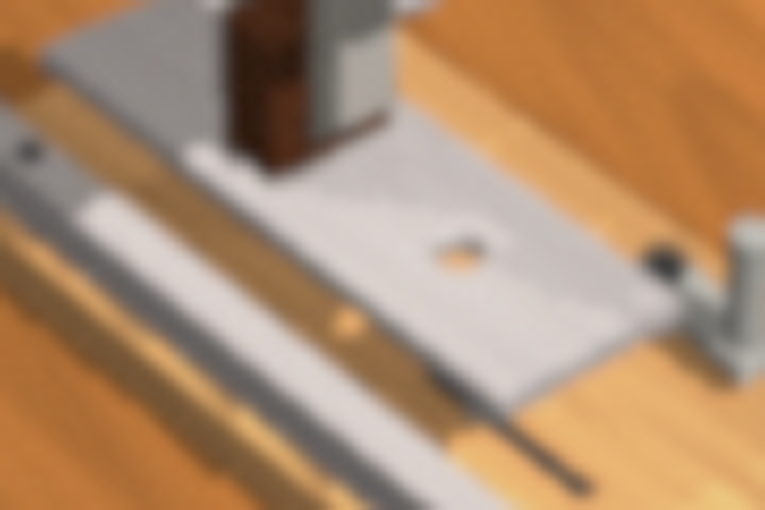

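View pics/z6b.png

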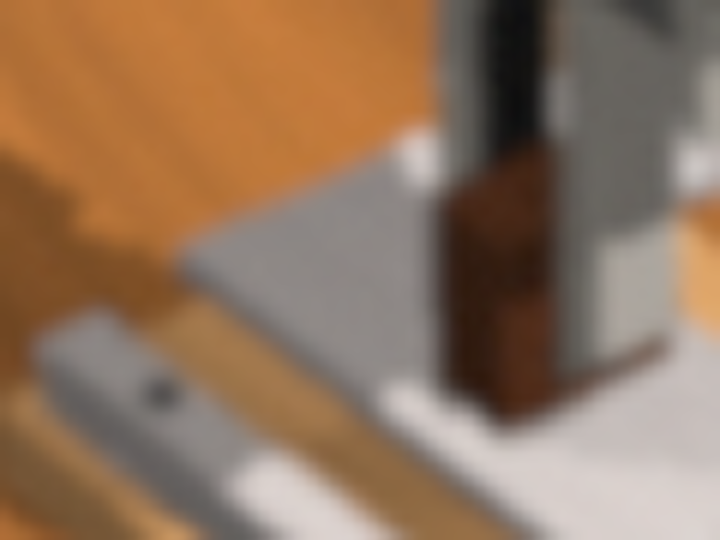

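```bash
cat > fit6.py <<'E'
from h import *
def fit4(obs,q0):
    f=lambda q:np.concatenate([proj(s,l2w(q,np.array(p)/1e3)+[0,0,q[3]])-uv for s,p,uv in obs])
    r=least_squares(f,q0,loss="soft_l1"); return r.x,r.fun.reshape(-1,2)
def jigframe(q):
    j=np.load("poses.npy")[0]; p=l2w((0,0,-j[2]),np.array([q[0]-j[0],q[1]-j[1],0]))*1e3
    return p[0],p[1],q[3]*1e3,q[2]-j[2]
if __name__=="__main__":
    c=load("scene6");t=load("top6");s=load("s6")
    U=lambda p:un(p,(265,230),8.5)
    obs=[(c,(30,110,6),U((512,398))),(c,(-30,110,6),U((682,312))),(c,(30,-75,6),U((42,55))),(c,(0,60,6),U((462,251))),(c,(20,11,6),U((271,177)))]
    q,r=fit4(obs,(.58,.157,.2,.05)); print(q,r.round(1).tolist()); print("jig frame",jigframe(q))
    print("tcp",s["tcp_pos"],jigframe([*s["tcp_pos"][:2],np.load("poses.npy")[0][2],s["tcp_pos"][2]]))
    # height fixed range
E
python3 fit6.py
```

```text
[0.58140021 0.15194113 0.21595499 0.04892966] [[-0.8, 0.4], [0.4, -1.8], [-0.0, -0.2], [-0.1, -0.1], [0.5, 1.5]]
jig frame (np.float64(1.2583959768475828), np.float64(-39.53977877658302), np.float64(48.92966238710644), np.float64(0.014994514153610056))
tcp [0.58395744 0.15686472 0.09080593] (np.float64(4.746969734701108), np.float64(-35.22572304542035), np.float64(90.80593101604578), np.float64(0.0))
```

```bash
python3 - <<'E'
from fit6 import *
c=load("scene6")
U=lambda p:un(p,(265,230),8.5)
obs=[(c,(30,110,6),U((512,398))),(c,(-30,110,6),U((682,312))),(c,(30,-75,6),U((42,55))),(c,(0,60,6),U((462,251))),(c,(20,11,6),U((271,177)))]
for z in(.054,.057,.06,.063):
    q,r=fit([(s,(p[0],p[1],p[2]+z*1e3),u) for s,p,u in obs],(.58,.157,.2)); print(z,np.round(jigframe([*q,z]),3),r.round(1).tolist())
E
```

```text
0.054 [ 5.1140e+00 -3.4736e+01  5.4000e+01  1.1000e-02] [[-0.8, 0.6], [0.6, -1.6], [-0.2, -0.5], [-0.1, -0.1], [0.5, 1.4]]
0.057 [ 7.3750e+00 -3.1895e+01  5.7000e+01  9.0000e-03] [[-0.8, 0.7], [0.7, -1.6], [-0.3, -0.7], [-0.1, -0.1], [0.4, 1.4]]
0.06 [ 9.620e+00 -2.906e+01  6.000e+01  6.000e-03] [[-0.8, 0.8], [0.8, -1.5], [-0.3, -0.8], [-0.0, -0.1], [0.4, 1.3]]
0.063 [ 1.1848e+01 -2.6231e+01  6.3000e+01  3.0000e-03] [[-0.9, 0.9], [1.0, -1.4], [-0.4, -1.0], [0.0, -0.1], [0.3, 1.3]]
```

```bash
python3 -m jog '[[0.1,0,0,10,0,0,0],[0.1,0,0,20,0,0,0],[0.1,0,0,20,0,0,0],[0.1,0,0,20,0,0,0]]';python3 - <<'E'
from fit6 import *
from bench import arm
import cv2
s=arm.sense(); q=np.load("poses.npy")
P=jigw((9.5,-21,75)); print(s["contact_force"],rows(s,P,q[0][2]))
pickle.dump(s,open("pics/s7.pkl","wb"))
print(jigframe([*s["tcp_pos"][:2],q[0][2],s["tcp_pos"][2]]))
t=arm.snapshot("scene"); pickle.dump(t,open(f"pics/scene7.pkl","wb")); t=t["frame"][:,:,::-1]
cv2.imwrite("pics/z7.png",cv2.resize(t[225:300,255:355],None,fx=8,fy=8,interpolation=2))
E
```

```text
time_s: 7.5
tcp_pos: [0.5833, 0.1591, 0.0706]
eef_rot: [-3.123, -0.32, -0.001]
contact_force: [0.0, -0.6, -2.6]
opening: 0.0219
[ 0.02220568 -0.60843644 -2.59518484] (array([  5. , -11.9,  -4.4]), array([-0.0018, -0.0007,  0.0029]))
(np.float64(4.566744160375591), np.float64(-32.90504959204892), np.float64(70.61655080788965), np.float64(0.0))
```

View pics/z7.png

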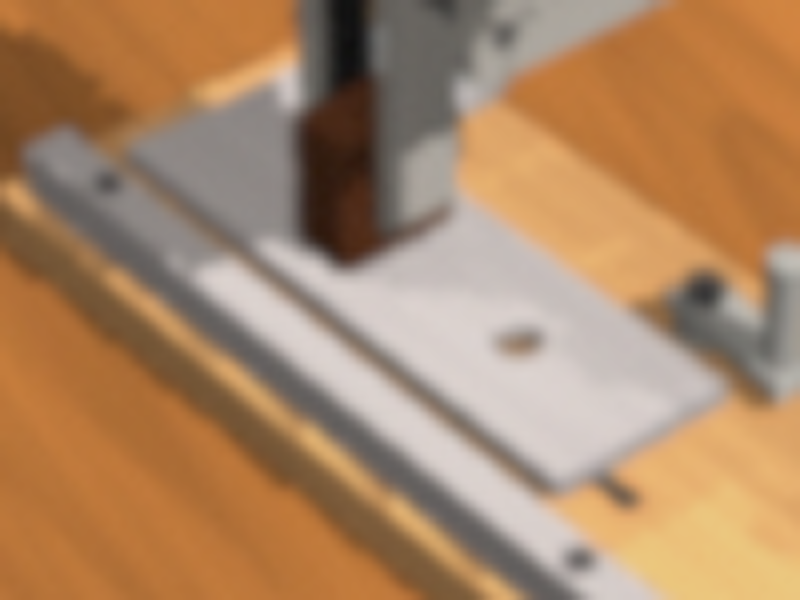

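```bash
python3 - <<'E'
from fit6 import *
from bench import arm
c=load("scene7")
U=lambda p:un(p,(255,225),8)
obs=[(c,(30,110,6),U((555,484))),(c,(-30,110,6),U((728,383))),(c,(30,-75,6),U((130,148))),(c,(0,60,6),U((520,339))),(c,(20,11,6),U((347,264)))]
for z in(.031,.033,.036,.040):
    q,r=fit([(s,(p[0],p[1],p[2]+z*1e3),u) for s,p,u in obs],(.58,.157,.2)); print(z,np.round(jigframe([*q,z]),3),r.round(1).tolist())
s=arm.sense();q=np.load("poses.npy");print(jigframe([*s["tcp_pos"][:2],q[0][2],s["tcp_pos"][2]]))
E
```

```text
0.031 [ 1.6810e+00 -3.5621e+01  3.1000e+01 -2.0000e-03] [[0.2, -0.3], [-0.1, 0.1], [0.1, -0.4], [-0.2, -0.3], [-0.1, 1.7]]
0.033 [ 3.1350e+00 -3.3831e+01  3.3000e+01 -3.0000e-03] [[0.2, -0.2], [0.0, 0.1], [0.1, -0.5], [-0.2, -0.3], [-0.1, 1.7]]
0.036 [ 5.2960e+00 -3.1158e+01  3.6000e+01 -5.0000e-03] [[0.2, -0.2], [0.1, 0.2], [-0.0, -0.7], [-0.2, -0.3], [-0.1, 1.6]]
0.04 [ 8.1360e+00 -2.7618e+01  4.0000e+01 -9.0000e-03] [[0.1, -0.1], [0.3, 0.2], [-0.1, -1.0], [-0.1, -0.4], [-0.2, 1.5]]
(np.float64(4.713806521403979), np.float64(-32.922376211762426), np.float64(70.81419963464964), np.float64(0.0))
```

```bash
python3 -m jog '[[0.1,3,0,0,0,0,0],[0.1,3,0,0,0,0,0],[0.1,3,0,0,0,0,0]]';python3 -m jog '[[0.1,1,0,0,0,0,0],[0.1,1,0,0,0,0,0],[0.1,1,0,0,0,0,0]]';python3 -m jog '[[0.1,1,0,0,0,0,0],[0.1,1,0,0,0,0,0],[0.1,1,0,0,0,0,0]]'
```

```text
time_s: 7.92
tcp_pos: [0.5864, 0.1598, 0.0709]
eef_rot: [-3.123, -0.319, -0.002]
contact_force: [-0.4, 0.6, -3.2]
opening: 0.0222
time_s: 8.3
tcp_pos: [0.5869, 0.1599, 0.0707]
eef_rot: [-3.123, -0.319, -0.0]
contact_force: [0.1, 0.6, -2.1]
opening: 0.0215
time_s: 8.68
tcp_pos: [0.5871, 0.16, 0.0706]
eef_rot: [-3.123, -0.319, 0.002]
contact_force: [-4.0, -1.8, 0.3]
opening: 0.022
```

```bash
python3 -m jog '[[0.1,-0.5,-2,0,0,0,0],[0.1,-0.5,-5,0,0,0,0],[0.1,-0.5,-8,0,0,0,0],[0.1,-0.5,-8,0,0,0,0],[0.1,-0.5,-8,0,0,0,0]]';python3 - <<'E'
from fit6 import *
from bench import arm
import cv2
s=arm.sense(); q=np.load("poses.npy")
print(s["contact_force"], s["wrist_torque"], R.from_rotvec(s["eef_rot"]).as_matrix().round(3).tolist())
print(jigframe([*s["tcp_pos"][:2],q[0][2],s["tcp_pos"][2]]))
t=arm.snapshot("scene"); pickle.dump(t,open(f"pics/scene8.pkl","wb")); t=t["frame"][:,:,::-1]
cv2.imwrite("pics/z8.png",cv2.resize(t[225:300,255:355],None,fx=8,fy=8,interpolation=2))
E
```

```text
time_s: 9.3
tcp_pos: [0.5855, 0.1677, 0.0705]
eef_rot: [-3.124, -0.319, 0.001]
contact_force: [-4.0, -2.2, -3.1]
opening: 0.022
[-3.95041853 -2.20152228 -3.05635286] [-0.6977404   1.17590819 -0.16059179] [[0.979, 0.202, -0.001], [0.202, -0.979, 0.002], [-0.0, -0.002, -1.0]]
(np.float64(8.383021156888606), np.float64(-24.910449391741), np.float64(70.48588092194137), np.float64(0.0))
```

View pics/z8.png

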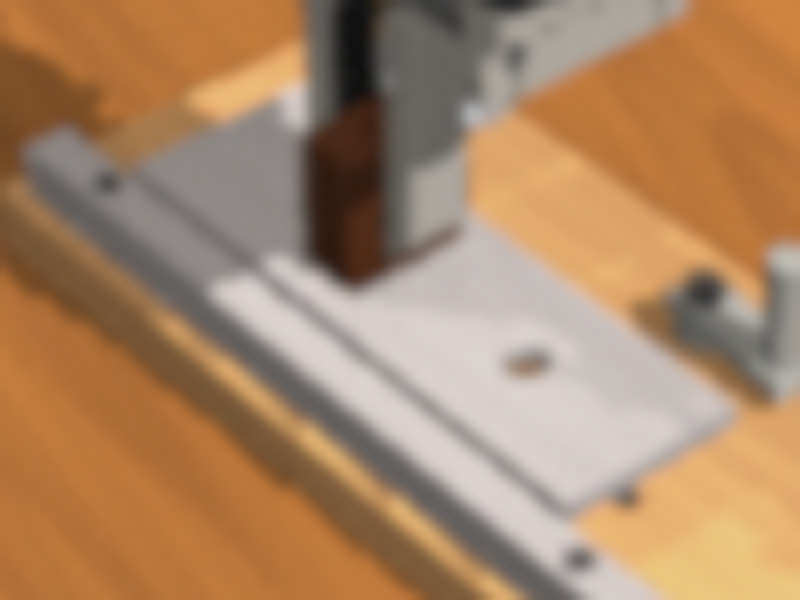

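```bash
python3 - <<'E'
from fit6 import *
c=load("scene8")
U=lambda p:un(p,(255,225),8)
obs=[(c,(30,110,6),U((566,507))),(c,(-30,110,6),U((738,405))),(c,(30,-75,6),U((143,165))),(c,(0,60,6),U((527,360))),(c,(20,11,6),U((355,286)))]
for z in(.031,.033,.036,.040):
    q,r=fit([(s,(p[0],p[1],p[2]+z*1e3),u) for s,p,u in obs],(.58,.157,.2)); print(z,np.round(jigframe([*q,z]),3),r.round(1).tolist())
print("hole px",obs[3][2],"pin top px pred for y 38..42",[proj(c,jigw((9.5,y,30))).round(1).tolist() for y in(38,40,42)])
E
```

```text
0.031 [ 4.6940e+00 -2.7395e+01  3.1000e+01 -1.1000e-02] [[-0.1, -0.3], [0.0, 0.2], [-0.2, -0.5], [0.2, -0.3], [0.1, 1.3]]
0.033 [ 6.139e+00 -2.563e+01  3.300e+01 -1.300e-02] [[-0.1, -0.2], [0.1, 0.2], [-0.3, -0.6], [0.2, -0.3], [0.1, 1.3]]
0.036 [ 8.2900e+00 -2.2994e+01  3.6000e+01 -1.5000e-02] [[-0.1, -0.2], [0.2, 0.3], [-0.4, -0.8], [0.2, -0.3], [0.0, 1.2]]
0.04 [ 1.1129e+01 -1.9495e+01  4.0000e+01 -1.8000e-02] [[-0.2, -0.1], [0.4, 0.3], [-0.5, -1.1], [0.2, -0.4], [-0.0, 1.1]]
hole px [320.4375 269.5625] pin top px pred for y 38..42 [[320.8, 273.8], [321.4, 274.3], [322.0, 274.8]]
```

```bash
python3 -m jog '[[0.1,-0.3,0,1,0,0,0],[0.1,-0.3,0,2,0,0,0],[0.1,-0.3,0,2,0,0,0],[0.1,-0.3,0,2,0,0,0]]';python3 -m jog '[[0.1,0,0,1,0,0,0],[0.1,0,0,1,0,0,0],[0.1,0,0,1,0,0,0]]'
```

```text
time_s: 9.85
tcp_pos: [0.5853, 0.1682, 0.0689]
eef_rot: [-3.123, -0.319, 0.0]
contact_force: [-5.7, -0.6, -0.9]
opening: 0.0216
time_s: 10.22
tcp_pos: [0.5852, 0.1683, 0.0679]
eef_rot: [-3.123, -0.32, 0.0]
contact_force: [-5.3, -1.8, -0.4]
opening: 0.0221
```

```bash
python3 -m jog '[[0.1,-0.5,0,0,0,0,0],[0.1,-0.5,0,0.5,0,0,0],[0.1,-0.5,0,0.5,0,0,0]]';python3 -m jog '[[0.1,0,0,0.5,0,0,0],[0.1,0,0,0.5,0,0,0],[0.1,0,0,0.5,0,0,0]]';python3 -m jog '[[0.1,0,0,0.5,0,0,0],[0.1,0,0,0.5,0,0,0],[0.1,0,0,0.5,0,0,0]]'
```

```text
time_s: 10.6
tcp_pos: [0.5852, 0.1683, 0.0675]
eef_rot: [-3.123, -0.32, -0.001]
contact_force: [-4.8, -0.5, 0.0]
opening: 0.0218
time_s: 10.98
tcp_pos: [0.5852, 0.1683, 0.0669]
eef_rot: [-3.123, -0.32, -0.001]
contact_force: [-5.2, -0.0, -0.5]
opening: 0.022
time_s: 11.35
tcp_pos: [0.5853, 0.1681, 0.0664]
eef_rot: [-3.123, -0.32, -0.001]
contact_force: [-5.5, 0.6, 0.3]
opening: 0.0219
```

```bash
python3 -m jog '[[0.1,-1,0,0,0,0,0],[0.1,-1,0,0,0,0,0],[0.1,-1,0,0,0,0,0]]';python3 -m jog '[[0.1,0,0,1,0,0,0],[0.1,0,0,1,0,0,0],[0.1,0,0,1,0,0,0]]';python3 -m jog '[[0.1,0,0,0.7,0,0,0],[0.1,0,0,0.7,0,0,0],[0.1,0,0,0.7,0,0,0]]'; python3 - <<'E'
from fit6 import *
from bench import arm
import cv2
s=arm.sense(); q=np.load("poses.npy")
print(jigframe([*s["tcp_pos"][:2],q[0][2],s["tcp_pos"][2]]),s["wrist_torque"])
t=arm.snapshot("scene"); pickle.dump(t,open(f"pics/scene9.pkl","wb")); t=t["frame"][:,:,::-1]
cv2.imwrite("pics/z9.png",cv2.resize(t[225:300,255:355],None,fx=8,fy=8,interpolation=2))
E
```

```text
time_s: 11.72
tcp_pos: [0.5852, 0.1678, 0.0664]
eef_rot: [-3.123, -0.32, -0.004]
contact_force: [-1.4, 0.2, -2.5]
opening: 0.022
time_s: 12.1
tcp_pos: [0.5851, 0.1673, 0.0655]
eef_rot: [-3.124, -0.319, -0.004]
contact_force: [-0.4, -0.5, -3.3]
opening: 0.0218
time_s: 12.48
tcp_pos: [0.5846, 0.1675, 0.0647]
eef_rot: [-3.123, -0.319, -0.002]
contact_force: [0.6, -0.3, -2.2]
opening: 0.0218
(np.float64(7.52408561531129), np.float64(-24.932762521196715), np.float64(64.7071884120021), np.float64(0.0)) [-0.00016975 -0.04386691  0.00201511]
```

View pics/z9.png

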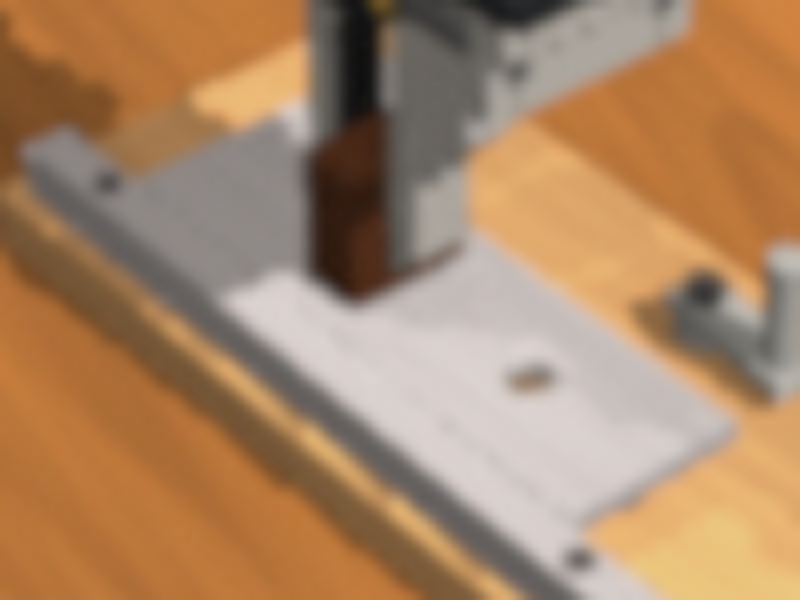

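```bash
python3 - <<'E'
from fit6 import *
c=load("scene9")
U=lambda p:un(p,(255,225),8)
obs=[(c,(30,110,6),U((581,524))),(c,(-30,110,6),U((738,426))),(c,(0,60,6),U((531,377))),(c,(20,11,6),U((355,302)))]
for z in(.030,.032,.034):
    q,r=fit([(s,(p[0],p[1],p[2]+z*1e3),u) for s,p,u in obs],(.58,.157,.2)); print(z,np.round(jigframe([*q,z]),3),r.round(1).tolist())
    j=np.load("poses.npy")[0]; h=ray(c,obs[2][2],z+.006); print("hole",np.round(jigframe([h[0],h[1],j[2],z]),1))
# pin again from scene0, top0
for n,uv in(("scene0",un((425,300),(245,220),5.5)),("top0",un((290,262),(180,130),6))):
    h=ray(load(n),uv,.03);print(np.round(jigframe([h[0],h[1],j[2],0]),1))
import cv2
t=load("scene0")["frame"][:,:,::-1]; cv2.imwrite("pics/p0.png",cv2.resize(t[260:300,305:350],None,fx=16,fy=16,interpolation=2))
t=load("scene9")["frame"][:,:,::-1]; cv2.imwrite("pics/p9.png",cv2.resize(t[260:300,305:350],None,fx=16,fy=16,interpolation=2))
E
```

```text
0.03 [ 8.8590e+00 -2.2453e+01  3.0000e+01  4.0000e-03] [[-1.1, -0.1], [0.6, -0.5], [0.0, -0.3], [0.2, 1.6]]
hole [ 9.3 38.2 30.   0. ]
0.032 [ 1.0238e+01 -2.0770e+01  3.2000e+01  2.0000e-03] [[-1.2, -0.1], [0.7, -0.5], [0.0, -0.3], [0.2, 1.6]]
hole [10.8 39.9 32.   0. ]
0.034 [ 1.1618e+01 -1.9086e+01  3.4000e+01  1.0000e-03] [[-1.2, -0.1], [0.8, -0.4], [0.1, -0.3], [0.1, 1.5]]
hole [12.4 41.7 34.   0. ]
[ 8.3 40.2  0.   0. ]
[ 8.3 38.7  0.   0. ]
```

View pics/p0.png

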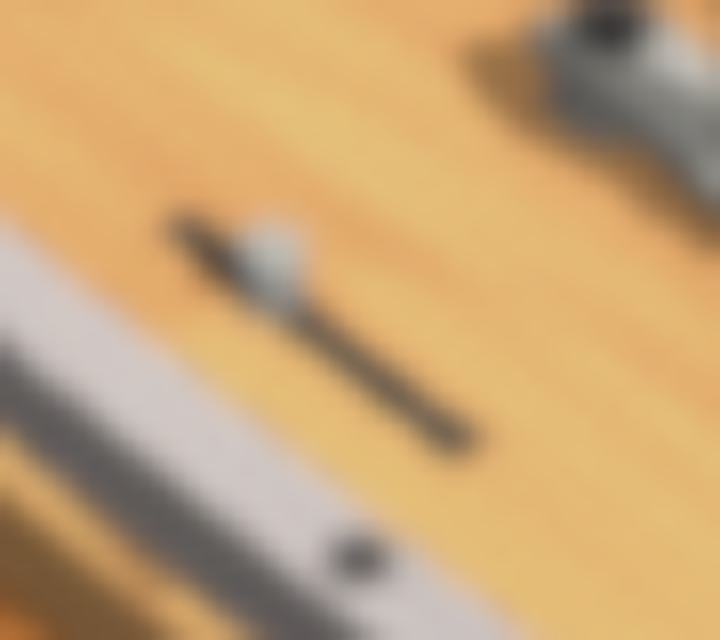

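View pics/p9.png

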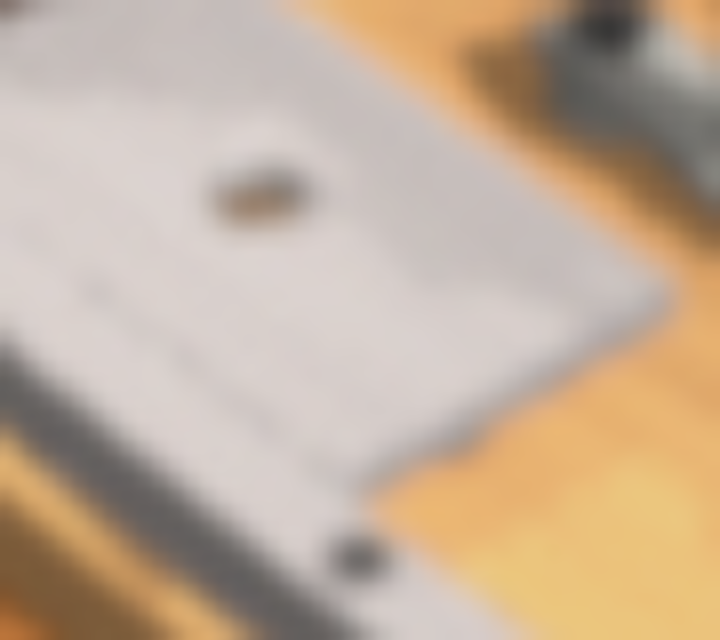

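```bash
python3 -m jog '[[0.1,0.5,-0.7,0,0,0,0],[0.1,0.5,-0.7,1,0,0,0],[0.1,0.5,-0.7,1,0,0,0],[0.1,0.5,-0.7,1,0,0,0]]';python3 -m jog '[[0.1,0,0,1,0,0,0],[0.1,0,0,1,0,0,0],[0.1,0,0,1,0,0,0]]';python3 -m jog '[[0.1,0,0,0.7,0,0,0],[0.1,0,0,0.7,0,0,0],[0.1,0,0,0.7,0,0,0]]'
```

```text
time_s: 13.02
tcp_pos: [0.5848, 0.1687, 0.0637]
eef_rot: [-3.123, -0.32, -0.002]
contact_force: [-0.5, 1.1, -1.6]
opening: 0.0219
time_s: 13.4
tcp_pos: [0.5846, 0.1689, 0.0624]
eef_rot: [-3.123, -0.32, -0.001]
contact_force: [0.1, 3.1, -3.2]
opening: 0.0216
time_s: 13.78
tcp_pos: [0.5846, 0.1689, 0.0619]
eef_rot: [-3.123, -0.32, -0.001]
contact_force: [-0.5, 4.2, -1.8]
opening: 0.0219
```

```bash
python3 -m jog '[[0.1,0,-0.8,0,0,0,0],[0.1,0,-0.8,0,0,0,0],[0.1,0,-0.8,0,0,0,0]]';python3 -m jog '[[0.1,0,0,0.7,0,0,0],[0.1,0,0,0.7,0,0,0],[0.1,0,0,0.7,0,0,0]]'
```

```text
time_s: 14.15
tcp_pos: [0.5846, 0.1689, 0.0619]
eef_rot: [-3.124, -0.319, -0.001]
contact_force: [0.6, 2.9, -1.3]
opening: 0.0217
time_s: 14.52
tcp_pos: [0.5845, 0.169, 0.0612]
eef_rot: [-3.123, -0.319, -0.001]
contact_force: [-0.5, 2.3, -2.3]
opening: 0.0217
```

```bash
python3 -m jog '[[0.1,0,-0.6,0.5,0,0,0],[0.1,0,-0.6,1,0,0,0],[0.1,0,-0.6,1,0,0,0]]';python3 -m jog '[[0.1,0,0,1,0,0,0],[0.1,0,0,1,0,0,0],[0.1,0,0,1,0,0,0]]';python3 -m jog '[[0.1,0,0,1,0,0,0],[0.1,0,0,1,0,0,0],[0.1,0,0,1,0,0,0]]'
```

```text
time_s: 14.9
tcp_pos: [0.5843, 0.1691, 0.0601]
eef_rot: [-3.124, -0.319, -0.001]
contact_force: [-0.4, 0.7, -2.7]
opening: 0.0221
time_s: 15.28
tcp_pos: [0.5844, 0.1692, 0.0591]
eef_rot: [-3.124, -0.319, -0.001]
contact_force: [-0.2, 0.1, -2.4]
opening: 0.0219
time_s: 15.65
tcp_pos: [0.5844, 0.1696, 0.0582]
eef_rot: [-3.123, -0.319, -0.001]
contact_force: [0.8, -0.3, -3.0]
opening: 0.022
```

Forces are falling away as it descends, so the pin appears to be entering the hole. I'll keep lowering.

```bash
python3 -m jog '[[0.1,0,0,1,0,0,0],[0.1,0,0,2,0,0,0],[0.1,0,0,2,0,0,0],[0.1,0,0,2,0,0,0]]';python3 -m jog '[[0.1,0,0,1,0,0,0],[0.1,0,0,2,0,0,0],[0.1,0,0,2,0,0,0],[0.1,0,0,2,0,0,0]]';python3 -m jog '[[0.1,0,0,1,0,0,0],[0.1,0,0,1,0,0,0],[0.1,0,0,1,0,0,0]]'; python3 - <<'E'
from fit6 import *
from bench import arm
import cv2
s=arm.sense(); q=np.load("poses.npy")
print(jigframe([*s["tcp_pos"][:2],q[0][2],s["tcp_pos"][2]]),s["wrist_torque"])
t=arm.snapshot("scene"); pickle.dump(t,open(f"pics/scene10.pkl","wb")); t=t["frame"][:,:,::-1]
cv2.imwrite("pics/z10.png",cv2.resize(t[225:300,255:355],None,fx=8,fy=8,interpolation=2))
E
```

```text
time_s: 16.15
tcp_pos: [0.5844, 0.1697, 0.0562]
eef_rot: [-3.123, -0.319, -0.001]
contact_force: [0.8, 0.0, -2.4]
opening: 0.0217
time_s: 16.65
tcp_pos: [0.5846, 0.1697, 0.0546]
eef_rot: [-3.123, -0.319, -0.002]
contact_force: [0.2, 0.3, 2.8]
opening: 0.0223
time_s: 17.02
tcp_pos: [0.5846, 0.1698, 0.0546]
eef_rot: [-3.123, -0.319, -0.002]
contact_force: [-2.3, -0.5, 11.4]
opening: 0.0224
(np.float64(7.987662318196017), np.float64(-22.730425287075953), np.float64(54.579086942613145), np.float64(0.0)) [-0.39734642  0.76199925  0.00670112]
```

View pics/z10.png

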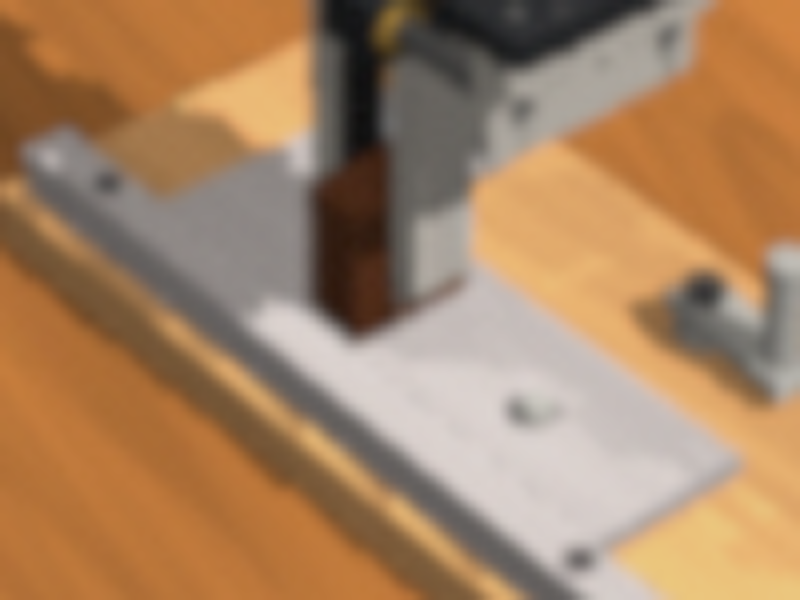

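```bash
python3 -m jog '[[0.1,0,0,-1,0,0,0],[0.1,0,0,-1,0,0,0]]'; python3 -m jog '[[0.4,0,0,0,0,0,0],[0.6,0,0,0,0,0,0],[0.6,0,0,0,0,0,0],[0.6,0,0,0,0,0,0],[0.6,0,0,0,0,0,0]]';python3 -m jog '[[0.6,0,0,-20,0,0,0],[0.6,0,0,-60,0,0,0],[0.6,0,0,-100,0,0,0],[0.6,0,0,-120,0,0,0],[0.6,0,0,-120,0,0,0]]'; python3 - <<'E'
from fit6 import *
from bench import arm
import cv2
s=arm.sense(); q=np.load("poses.npy")
print(jigframe([*s["tcp_pos"][:2],q[0][2],s["tcp_pos"][2]]),s["contact_force"])
t=arm.snapshot("scene"); pickle.dump(t,open(f"pics/scene11.pkl","wb")); t=t["frame"][:,:,::-1]
cv2.imwrite("pics/z11.png",cv2.resize(t[190:300,240:390],None,fx=5.3,fy=5.3,interpolation=2))
E
```

```text
time_s: 17.32
tcp_pos: [0.5846, 0.1697, 0.0546]
eef_rot: [-3.123, -0.319, -0.002]
contact_force: [-1.0, 0.3, 6.3]
opening: 0.0218
time_s: 17.95
tcp_pos: [0.5844, 0.1696, 0.0542]
eef_rot: [-3.123, -0.319, -0.001]
contact_force: [0.4, 0.5, -0.4]
opening: 0.0563
time_s: 18.58
tcp_pos: [0.5854, 0.1698, 0.1758]
eef_rot: [-3.123, -0.319, -0.007]
contact_force: [-0.0, -0.4, -0.2]
opening: 0.0566
(np.float64(8.755574898242923), np.float64(-22.889967377799348), np.float64(175.8196180925116), np.float64(0.0)) [-0.04658058 -0.36227403 -0.22228443]
```

View pics/z11.png

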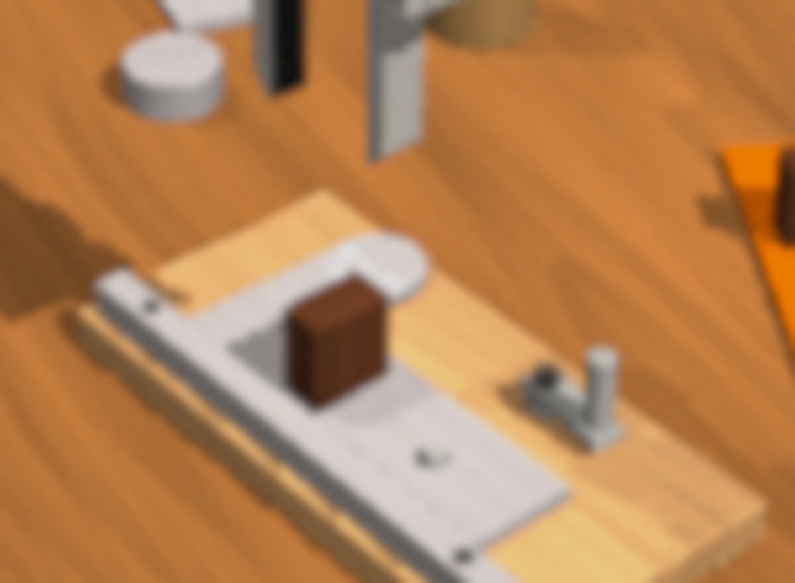

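```bash
python3 - <<'E'
from fit6 import *
from bench import arm
s=arm.sense(); q=np.load("poses.npy")
for p in((-76,68,176),(-76,68,64)): print(rows(s,jigw(p),q[0][2]))
E
```

```text
(array([-83.5, -91.2,  -1.6]), array([-0.0021, -0.0018,  0.0029]))
(array([-83.7, -90.9, 110.4]), array([-0.0021, -0.0018,  0.0029]))
```

```bash
python3 -m jog '[[0.3,-40,-45,0,0,0,0],[0.1,-84,-91,0,-0.002,-0.002,0.003],[0,-84,-91,0,-0.002,-0.002,0.003],[0,-84,-91,0,-0.002,-0.002,0.003],[0,-84,-91,0,-0.002,-0.002,0.003]]';python3 -m jog '[[0,0,0,0,0,0,0],[0,0,0,40,0,0,0],[0,0,0,80,0,0,0],[0,0,0,80,0,0,0],[0,0,0,80,0,0,0]]'; python3 - <<'E'
from fit6 import *
from bench import arm
import cv2
s=arm.sense(); q=np.load("poses.npy")
print(jigframe([*s["tcp_pos"][:2],q[0][2],s["tcp_pos"][2]]),rows(s,jigw((-76,68,64)),q[0][2]))
for n,b,k in(("scene",(190,310,240,390),5),("top",(125,225,180,310),6)):
  t=arm.snapshot(n); pickle.dump(t,open(f"pics/{n}12.pkl","wb")); t=t["frame"][:,:,::-1]
  cv2.imwrite(f"pics/{n}12.png",cv2.resize(t[b[0]:b[1],b[2]:b[3]],None,fx=k,fy=k,interpolation=2))
E
```

```text
time_s: 19.25
tcp_pos: [0.4847, 0.2402, 0.1738]
eef_rot: [3.125, 0.311, -0.002]
contact_force: [0.1, 1.4, -0.0]
opening: 0.0098
time_s: 19.88
tcp_pos: [0.4847, 0.2414, 0.0953]
eef_rot: [-3.126, -0.313, -0.001]
contact_force: [0.4, 0.7, 1.5]
opening: 0.0007
(np.float64(-75.66624800138644), np.float64(67.4416578238027), np.float64(95.26737471945209), np.float64(0.0)) (array([-0.3, -0.6, 31.3]), array([-0.0001, -0.0004, -0.0011]))
```

View pics/scene12.png

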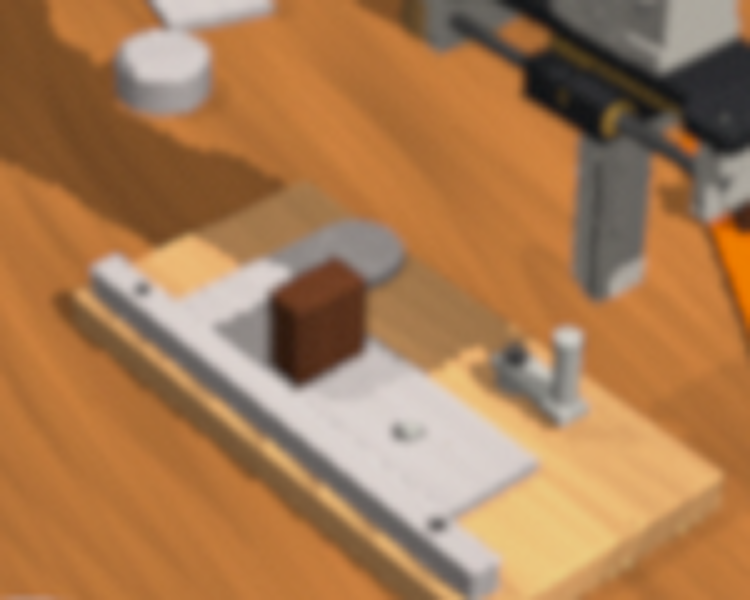

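The template is seated with the pin in its hole at (405,431). The closed fingers are at (610,240), behind the post at (567,365). I'll lower and push along +x.

```bash
python3 -m jog '[[0,0,0,20,0,0,0],[0,0,0,30,0,0,0],[0,0,0,30,0,0,0]]';python3 -m jog '[[0,4,0,0,0,0,0],[0,8,0,0,0,0,0],[0,12,0,0,0,0,0],[0,12,0,0,0,0,0]]';python3 -m jog '[[0,3,0,0,0,0,0],[0,6,0,0,0,0,0],[0,9,0,0,0,0,0],[0,9,0,0,0,0,0]]'; python3 - <<'E'
from fit6 import *
from bench import arm
import cv2
s=arm.sense(); q=np.load("poses.npy")
print(jigframe([*s["tcp_pos"][:2],q[0][2],s["tcp_pos"][2]]))
for n,b,k in(("scene",(190,310,240,390),5),):
  t=arm.snapshot(n); pickle.dump(t,open(f"pics/{n}13.pkl","wb")); t=t["frame"][:,:,::-1]
  cv2.imwrite(f"pics/{n}13.png",cv2.resize(t[b[0]:b[1],b[2]:b[3]],None,fx=k,fy=k,interpolation=2))
E
```

```text
time_s: 20.35
tcp_pos: [0.4835, 0.2415, 0.0644]
eef_rot: [3.125, 0.315, -0.002]
contact_force: [0.1, -0.4, -0.3]
opening: 0.0003
time_s: 20.85
tcp_pos: [0.4957, 0.244, 0.0644]
eef_rot: [3.126, 0.315, -0.001]
contact_force: [-1.0, 0.6, 0.1]
opening: 0.0007
time_s: 21.35
tcp_pos: [0.5045, 0.2454, 0.0642]
eef_rot: [3.125, 0.314, -0.001]
contact_force: [-0.5, -1.1, 0.1]
opening: 0.0006
(np.float64(-55.48311370096777), np.float64(67.35803311711308), np.float64(64.19827406024085), np.float64(0.0))
```

View pics/scene13.png

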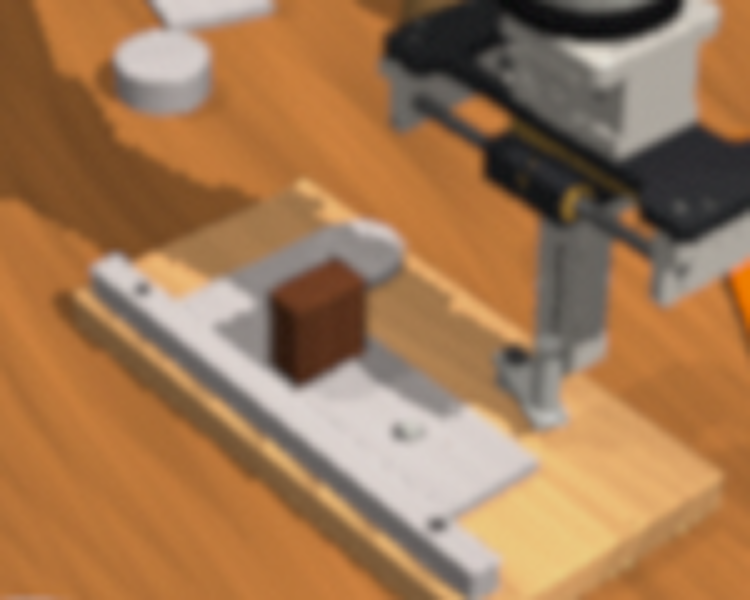

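The arm is swinging. The post is now at (545,385), pushed from behind.

```bash
python3 -m jog '[[0,3,0,0,0,0,0],[0,6,0,0,0,0,0],[0,9,0,0,0,0,0],[0,12,0,0,0,0,0],[0,12,0,0,0,0,0]]';python3 -m jog '[[0,-4,0,0,0,0,0],[0,-4,-12,0,0,0,0],[0,-4,-22,0,0,0,0],[0,-4,-22,0,0,0,0]]'; python3 - <<'E'
from fit6 import *
from bench import arm
import cv2
s=arm.sense(); q=np.load("poses.npy")
print(jigframe([*s["tcp_pos"][:2],q[0][2],s["tcp_pos"][2]]))
for n,b,k in(("scene",(190,310,240,390),5),):
  t=arm.snapshot(n); pickle.dump(t,open(f"pics/{n}14.pkl","wb")); t=t["frame"][:,:,::-1]
  cv2.imwrite(f"pics/{n}14.png",cv2.resize(t[b[0]:b[1],b[2]:b[3]],None,fx=k,fy=k,interpolation=2))
E
```

```text
time_s: 22.02
tcp_pos: [0.5148, 0.2455, 0.0639]
eef_rot: [3.123, 0.312, -0.007]
contact_force: [-3.1, -6.0, 2.2]
opening: 0.0001
time_s: 22.52
tcp_pos: [0.5074, 0.2713, 0.0644]
eef_rot: [-3.124, -0.319, 0.0]
contact_force: [0.2, -0.1, 0.5]
opening: 0.0007
(np.float64(-47.40146859969044), np.float64(92.19547955727845), np.float64(64.37259147503656), np.float64(0.0))
```

View pics/scene14.png

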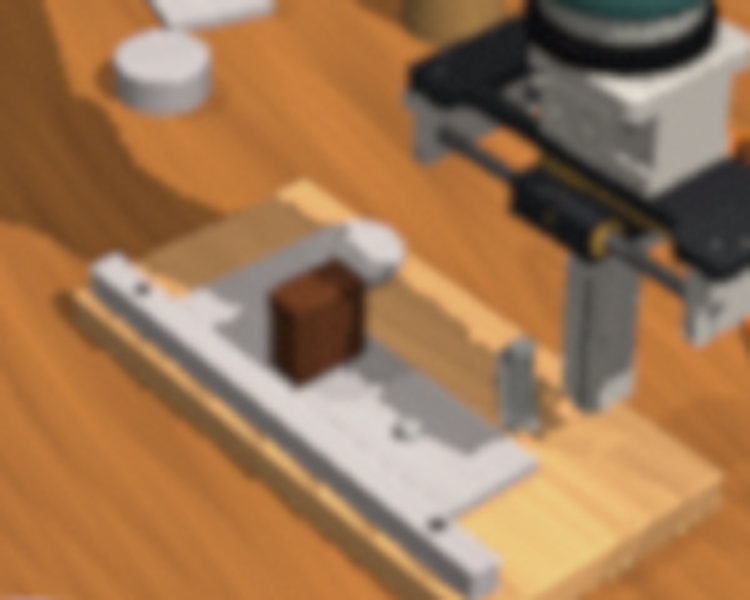

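```bash
python3 - <<'E'
from fit6 import *
h=ray(load("scene14"),un((518,343),(240,190),5),.069);p=np.array(jigframe([h[0],h[1],0,.069]))[:2];print(p,np.degrees(np.arctan2(p[0]+52,p[1]-40)),np.hypot(p[0]+52,p[1]-40))
E
```

```text
[-29.2547883   64.37620317] 43.017639389140186 33.33982507844671
```

```bash
python3 -m jog '[[0,12,0,0,0,0,0],[0,24,0,0,0,0,0],[0,24,0,0,0,0,0]]';python3 -m jog '[[0,0,5,0,0,0,0],[0,0,10,0,0,0,0],[0,0,14,0,0,0,0],[0,1,18,0,0,0,0],[0,1,18,0,0,0,0]]';python3 -m jog '[[0,0,3,0,0,0,0],[0,1,6,0,0,0,0],[0,2,9,0,0,0,0],[0,2,9,0,0,0,0]]'; python3 - <<'E'
from fit6 import *
from bench import arm
import cv2
s=arm.sense(); q=np.load("poses.npy")
print(jigframe([*s["tcp_pos"][:2],q[0][2],s["tcp_pos"][2]]))
for n,b,k in(("scene",(190,310,240,390),5),):
  t=arm.snapshot(n); pickle.dump(t,open(f"pics/{n}15.pkl","wb")); t=t["frame"][:,:,::-1]
  cv2.imwrite(f"pics/{n}15.png",cv2.resize(t[b[0]:b[1],b[2]:b[3]],None,fx=k,fy=k,interpolation=2))
E
```

```text
time_s: 22.95
tcp_pos: [0.5329, 0.2734, 0.0643]
eef_rot: [3.126, 0.313, 0.001]
contact_force: [-0.6, -0.2, -0.1]
opening: 0.0004
time_s: 23.58
tcp_pos: [0.5381, 0.2597, 0.0653]
eef_rot: [-3.121, -0.316, -0.008]
contact_force: [2.8, 5.3, 0.0]
opening: 0.0001
time_s: 24.08
tcp_pos: [0.5395, 0.2472, 0.0644]
eef_rot: [3.125, 0.314, -0.002]
contact_force: [-0.4, 2.4, 0.2]
opening: 0.0005
(np.float64(-20.792521390455295), np.float64(62.21393882209423), np.float64(64.36204650241675), np.float64(0.0))
```

View pics/scene15.png

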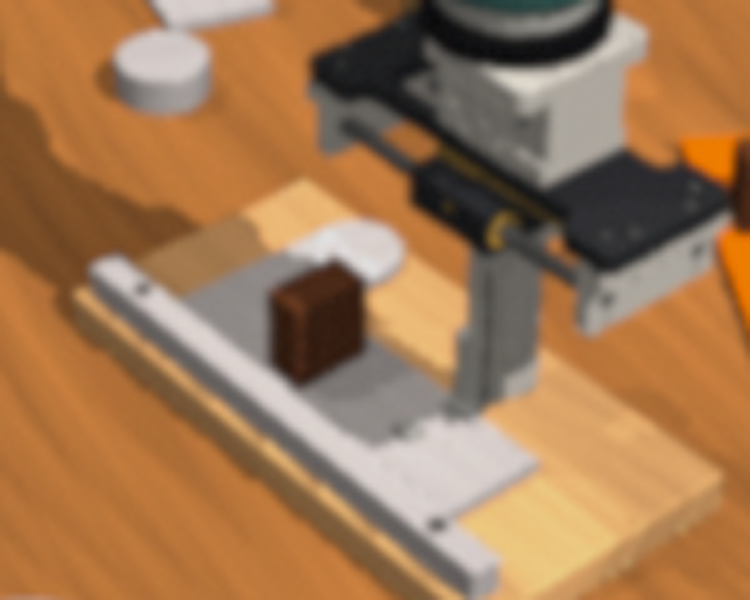

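```bash
python3 -m jog '[[0,0,2,0,0,0,0],[0,0,3,0,0,0,0],[0,0,3,0,0,0,0]]';python3 -m jog '[[0,0,1,0,0,0,0],[0,0,1.5,0,0,0,0],[0,0,1.5,0,0,0,0]]'; python3 -m jog '[[0,0,1,0,0,0,0],[0,0,1,0,0,0,0],[0,0,1,0,0,0,0]]'
```

```text
time_s: 24.5
tcp_pos: [0.5398, 0.2443, 0.0641]
eef_rot: [3.125, 0.314, -0.003]
contact_force: [0.3, 1.2, 1.1]
opening: 0.0005
time_s: 24.88
tcp_pos: [0.5401, 0.2431, 0.0641]
eef_rot: [3.125, 0.315, -0.002]
contact_force: [1.4, 0.7, -0.3]
opening: 0.0004
time_s: 25.25
tcp_pos: [0.5404, 0.2422, 0.0642]
eef_rot: [3.125, 0.315, -0.002]
contact_force: [0.4, 2.5, -0.2]
opening: 0.0004
```

```bash
python3 -m jog '[[0,0,1,0,0,0,0],[0,0,1,0,0,0,0],[0,0,1,0,0,0,0]]';python3 -m jog '[[0,0,1,0,0,0,0],[0,0,1,0,0,0,0],[0,0,1,0,0,0,0]]'; python3 -m jog '[[0,0,1,0,0,0,0],[0,0,1,0,0,0,0],[0,0,1,0,0,0,0]]'
```

```text
time_s: 25.62
tcp_pos: [0.5405, 0.242, 0.0642]
eef_rot: [-3.125, -0.315, 0.002]
contact_force: [0.4, 3.5, -0.8]
opening: 0.0002
time_s: 26.0
tcp_pos: [0.5405, 0.2419, 0.0642]
eef_rot: [-3.124, -0.316, 0.002]
contact_force: [-0.6, 6.0, -0.9]
opening: 0.0003
time_s: 26.38
tcp_pos: [0.5405, 0.2418, 0.0643]
eef_rot: [-3.123, -0.317, 0.002]
contact_force: [-1.2, 7.1, -1.5]
opening: 0.0004
```

The finger has stopped moving while the force rises to 7 N, so the arm is at its stop. I'll back off and check.

```bash
python3 -m jog '[[0,0,-10,0,0,0,0],[0,0,-25,0,0,0,0],[0,0,-25,-30,0,0,0],[0,0,-30,-90,0,0,0],[0,-40,-60,-120,0,0,0]]'; python3 -m jog '[[0,-50,-50,-20,0,0,0],[0,-100,-100,-20,0,0,0],[0,-100,-130,-20,0,0,0],[0,-100,-130,-20,0,0,0],[0,-100,-130,-20,0,0,0]]'; python3 - <<'E'
from fit6 import *
from bench import arm
import cv2
for n,b,k in(("scene",(190,310,240,390),5),("top",(90,230,180,460),2.8)):
  t=arm.snapshot(n); pickle.dump(t,open(f"pics/{n}16.pkl","wb")); t=t["frame"][:,:,::-1]
  cv2.imwrite(f"pics/{n}16.png",cv2.resize(t[b[0]:b[1],b[2]:b[3]],None,fx=k,fy=k,interpolation=2))
E
```

```text
time_s: 27.0
tcp_pos: [0.494, 0.2894, 0.1872]
eef_rot: [3.127, 0.306, 0.009]
contact_force: [-0.4, 1.1, -0.3]
opening: 0.0005
time_s: 27.62
tcp_pos: [0.3666, 0.397, 0.2043]
eef_rot: [3.124, 0.314, -0.001]
contact_force: [0.2, -0.7, -0.0]
opening: 0.0005
```

View pics/scene16.png

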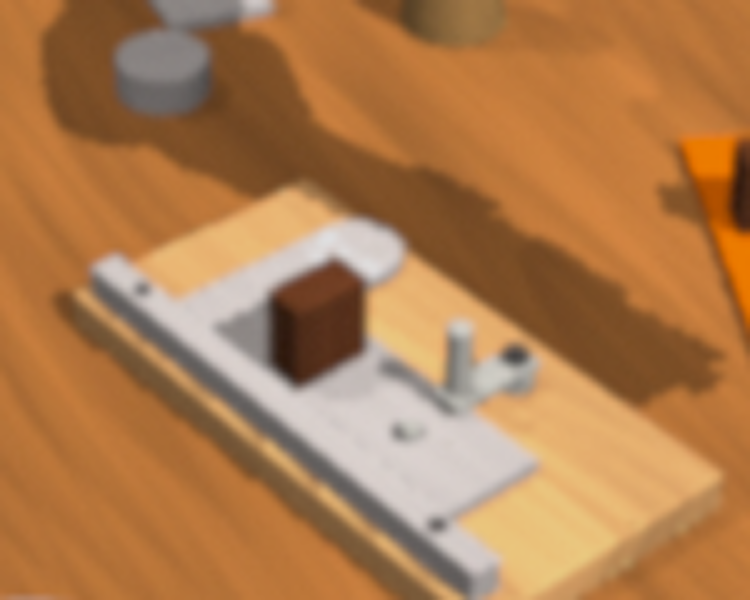

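View pics/top16.png

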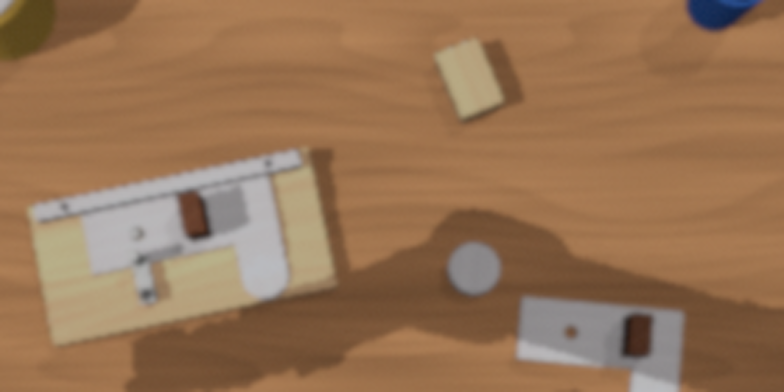

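```bash
python3 - <<'E'
from fit6 import *
from bench import arm
c=load("scene16")
h=ray(c,un((460,329),(240,190),5),.069);p=np.array(jigframe([h[0],h[1],0,.069]))[:2];print(p,np.arctan2(p[0]+52,p[1]-40),np.hypot(p[0]+52,p[1]-40))
U=lambda p:un(p,(240,190),5);T=lambda p:un(p,(180,90),2.8);t=load("top16")
h=ray(t,T((140,263)),.069)
obs=[(c,(-30,110,6),U((538,464))),(c,(0,60,6),U((407,429))),(c,(20,11,50),U((297,301))),(c,(20,11,6),U((300,386))),(t,(-30,110,6),T((92,273))),(t,(30,110,6),T((82,218))),(t,(30,-75,6),T((270,178)))]
q,r=fit4(obs,(.58,.17,.2,.02));print(np.round(jigframe(q),3),r.round(1).tolist())
q,r=fit([(s,(a[0],a[1],a[2]+20),u) for s,a,u in obs],(.58,.17,.2));print(np.round(jigframe([*q,.02]),3))
for n,uv,z in(("box",T((473,268)),.022),("block",T((469,80)),.03)): print(n,ray(t,uv,z))
print("block0",ray(load("top0"),(347,118),.03))
a,b=load("top0")["frame"].astype(int),t["frame"].astype(int)
print("diff short tmpl/box/block", [np.abs(a[y0:y1,x0:x1]-b[y0:y1,x0:x1]).mean().round(1) for x0,x1,y0,y1 in((365,425,195,215),(340,360,175,196),(335,362,100,135))])
E
```

```text
[-16.78338217  41.833385  ] 1.5187830590823541 35.26430875193043
[ 6.7830e+00 -2.3053e+01  1.9421e+01 -2.1000e-02] [[-0.2, -1.1], [-0.1, -0.4], [0.3, 1.4], [-0.1, 0.3], [-0.0, 0.5], [0.0, -1.4], [-0.1, 0.4]]
[ 6.8760e+00 -2.2944e+01  2.0000e+01 -2.2000e-02]
box [ 0.53812005 -0.09560392  0.022     ]
block [ 0.72202292 -0.09380957  0.03      ]
block0 [ 0.72272783 -0.09333173  0.03      ]
diff short tmpl/box/block [np.float64(26.0), np.float64(30.4), np.float64(6.1)]
```

```bash
python3 -c "
from bench import arm
print(arm.hand_in()); print(arm.sense()['time_s'])"
```

```text
the job is handed in; nothing more can be done
None
the job is handed in; nothing more can be done
```

The longer template is on the jig with the pin in its hole, the hold-down arm is swung over it to its stop, and I've handed the job in. No verdict came back. The last reading before hand-in was 27.6 s of the 70 s allowed.

**What I did**
- I gripped the longer template by its handle, carried it to the fence and slid it along with about 4–6 N against the fence.
- I then lowered it in small steps, nudging along the fence when I felt up to 4 N sideways, which I took to be the pin's rim. It settled flat, and the largest force I read on the board was about 13 N.
- I released it, then pushed the hold-down arm's post with the closed fingers in two pushes until it stopped, at about 7 N.

**Last checks**
- **Template:** the pin is visible in the hole. The camera fit puts the underside at z about 19.4 mm and the edge within about 0.02 rad of the fence.
- **Hold-down arm:** it stands at about 1.52 rad.
- **Bystanders:** the wooden block and round box measure within about 1 mm of where they started. I checked the shorter template only by eye, and it looks unmoved. An image comparison there and at the box was spoiled by the robot's shadow.
- **Robot:** it is clear of everything.

**Disagreement:** the camera fit puts the template's x at about 6.8 mm, against the roughly 9.5 mm that the fence and pin require. I put this down to an error in my jig pose fit, because the pin's own x also measured low, at 8.3 mm.

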